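Back off the shaker clamp by its star wheel and unload the jars

ROBOT

A 6-joint arm with a two-finger parallel gripper is mounted at the origin on the work surface. World frame = base frame: x ahead of the robot, y to its left, z up, the work surface at z = 0. Lengths are in m, angles in rad, forces in N, time in s.
With the tool pointing down it reaches from about 0.35 to 0.875 m from the base axis. Payload 4.2 kg.
Tool frame: the origin (TCP) lies midway between the tips of the shut fingers; the grasp point (between the pads) lies 19 mm behind it (arm.hold_point_z is the distance from the TCP to the grasp point, in m); z points along the fingers, y is the direction in which the jaws open and shut (so a half turn about z gives the same grasp; the last joint's range is limited). The gripper opens to 85 mm and grips with 20 to 120 N. Pads are 22 mm wide; open, the fingers measure 114 mm over their backs; the gripper's body (76 mm by 85 mm) begins 54 mm behind the grasp point. The pads swing forward as they close: fully open they stand 13 mm farther back than shut.
Start: joints at [1.498, 0.385, 0.008, 0, -1.194, -0.259], TCP at [0.204, 0.591, 0.231] pointing down, gripper open.
Joint ranges: [-3.14, 3.14], [-1.21, 2.06], [-1.07, 1.41], [-3.16, 2.05], [-2.99, -0.16], [-3.1, 3.1]. Speed limits (rad/s): [2.79, 2.79, 3.14, 3.14, 3.14, 3.14].

INTERFACE

Orientations are given as a 3x3 rotation matrix whose columns are the frame's x, y, z axes.
In Python, from bench import readout, optics, arm gives the robot as it stands. The module is installed in compiled form; this text tells all that it offers.
- The arm moves only by the tool apply_moves, never from a script. Its argument "moves" is one flat list of numbers, 6 for each row, row after row: the shift along the tool's x, y, z in units of 50 mm (1.0 is 50 mm), then the turn, a rotation vector about the tool's x, y, z in units of 8 degrees (1.0 is 8 degrees). In form: [dx, dy, dz, rx, ry, rz, dx, dy, dz, rx, ry, rz, ...]. A call has 1 to 20 rows; each row is the pose to reach, as a shift and turn from the pose measured when the call began, along the tool's axes at that moment; what a row does not reach only later rows make up. A row lasts 1/10 s, in which the tool goes at most 50 mm and 8.59 degrees, less where a joint would pass 70% of its speed; a pose out of reach is approached as far as the arm can. A call with a gripper value outside its range is refused whole. "claw" is the closure, from 0 (fully open) to 1 (shut), set as the call begins (left out, the last holds). The fingers move at their own pace and stop on an object; "newtons" is the grip in N (left out, the last holds). Time passes only in rows, so rows that repeat a pose let the fingers close. It gives the time, the measured TCP pose, the force and the opening at its end, in the units of the state.
- readout.state(): the state, without advancing time (a new reading comes with each control period).
- optics.snapshot(name): name is "scene" or "top" or "wrist"; returns a dict with "color" (420x560x3 uint8, red, green, blue), "vertical_fov" (degrees; the focal length in pixels is half the picture's height over the tangent of half this angle, whatever the lens; pixels are square), "cx", "cy" (the principal point, pixels), "R" (3x3) and "t" (3): a world point X has camera coordinates R X + t; the wrist camera has in their place "tool_from_camera" (4x4, takes a point from camera to tool coordinates, whose origin is the TCP and whose axes are the flange's). Camera axes: x right, y down, z forward; pixel columns grow to the right and rows downward; lengths in m; the calibration is good to about 2 mm. A picture is of the moment at which its call begins: read the wrist's pose just before it. There is no depth.
- arm.sign_off(): hands the job in, once; it reports no verdict.
Trained networks look in a picture, given as the dict that the camera call returned (one of the last four; its "shot" number tells which), for a name from the list of things; names that differ only in an ending like _2 or _b are one class to them, and where a whole thing is asked for, a point or a joint stands for the part that bears it (a point fixed in the world has none). Each returns a list of dicts, best first, with "score" (0 to 1); they miss things now and then, are a little off and sometimes report something else, mostly with a low value. They report only what shows in the picture. A call takes as long as a camera call.
- optics.cut_out(picture, query): "pixels" (420x560 bool, what is visible of it) and "uv" ([column, row] in pixels, amid what is visible of it).
- optics.mark_of(picture, query): "uv" ([column, row] in pixels: a listed point, or the origin of a listed thing).
The state is a dict: "time": time; "joint_pos": joint angles; "qd": joint speeds; "joint_efforts": joint torques, N m; "tcp_pos": TCP position; "tcp_rot": TCP orientation; "contact_force": force on the tool from outside, world axes, zero at the start; "wrist_torque": the same for the moment, N m; "finger_gap": finger opening in m.
Only numpy, scipy, OpenCV 4.12 (cv2) and the standard library are available. Lean on these libraries where they do the work, as an engineer would, in place of code of your own. Each camera call takes 0.05 s, during which the arm holds its last target.

TASK

With the orange-handled adjuster tool, work the star wheel through the slot in the shaker's cover, one tooth at a time in the direction of the arrow and without letting it spin, until the pointer of the clamp rail stands in the green band, not beyond in the red, and put the tool back upright in its wooden stand. Then unload every jar from the shaker: white-capped jars go into the white wire basket, red-capped ones into the yellow reject bin. Keep the fingers off the star wheel and do not disturb the wash bottle or beaker.

Things in the scene. Friction and masses are not known exactly. Their poses are not given: they have to be found in the camera images.
- shaker: blue bench shaker, 160 mm (its x) by 530 mm (its y, from -220 to +310), jar platform 60 mm above the table; fixed to the table. Origin on the table under the line of the jars: the jars stand on the platform along its y axis, 75 mm apart, between y -55 and +245 mm. A steel fence 30 mm high stands on the platform at x -36 mm (robot side). The grey star-wheel housing (110 x 110 mm, white cover, top 133 mm above the table) is centred at y -160 mm.
- slot (a point): centre of the access slot, level with the top of the cover; axes as the shaker's. The slot is 46 mm long (y) by 20 mm wide (x), the cover 6 mm thick. A green arrow beside it points to +y, the working direction.
- star (a joint): turn of the brass star wheel under the slot, rad, 0 to 7.5; it grows as the teeth at the top move to +y (with the arrow). Axis along the shaker's x, straight below the slot centre, 53 mm below the cover's top. 10 teeth, 36 degrees apart, 6 mm thick and 14 mm wide, from radius 28 mm (hub) to 45 mm; at 0 one tooth points straight up. It stays where it is left by friction (0.12 N m, about 3 N at the teeth). A tool tip 18 mm below the cover's top reaches 10 mm into the gaps.
- rail (a joint): position of the steel clamp rail, m, 0 to 0.045, moved by the star wheel alone at 6 mm per rad (3.8 mm per tooth) to the shaker's +x, away from the robot. Its red pointer runs along a scale at the shaker's +y end: green band from 0.027 to 0.036, red beyond. It starts at 0 to 0.006.
- lip (a point): middle of the front edge of the rail's flat lip, on its underside, 172 mm above the table; it moves with the rail. The lip (374 mm long, 30 mm deep, 5 mm thick, on posts behind the jars) hangs 4 mm above the caps and overlaps the jars from behind, so that they cannot be lifted; with the rail in the green band it is 5 mm or more clear of their bodies.
- tool: adjuster tool, 126 mm long, 120 g, standing in the stand. Origin at the underside of its round steel collar (40 mm in diameter, 6 mm thick), z up through the orange handle, which is 24 x 24 mm and runs from 6 to 66 mm above the origin. The square blade, 9 x 9 mm, runs down to 60 mm below the origin.
- stand: wooden block, 72 x 72 x 70 mm tall, fixed, with a square hole 20 x 20 mm down its middle; the collar rests on its top. Origin at the centre of its underside.
- basket: white wire basket. Loose, 0.8 kg, 170 mm (its x) by 220 mm (its y) outside, 70 mm tall, walls and floor 6 mm thick, open at the top. Origin at the centre of its underside. Starts left or right, nearer the robot than the shaker; it may get knocked aside.
- bin: yellow plastic reject bin. Loose, 0.8 kg, 170 mm (its x) by 220 mm (its y) outside, 70 mm tall, walls and floor 6 mm thick, open at the top. Origin at the centre of its underside. Starts left or right, nearer the robot than the shaker; it may get knocked aside.
- jar_w3: white-capped jar, 108 mm tall, 160 g: cream round body 56 mm in diameter and 76 mm tall with a white band, and on it a white screw cap 36 mm in diameter and 32 mm tall, to be gripped by the cap. Origin at the centre of its underside, z up through the cap. May be absent.
- jar_w1: white-capped jar, 108 mm tall, 160 g: cream round body 56 mm in diameter and 76 mm tall with a white band, and on it a white screw cap 36 mm in diameter and 32 mm tall, to be gripped by the cap. Origin at the centre of its underside, z up through the cap. May be absent.
- jar_w2: white-capped jar, 108 mm tall, 160 g: cream round body 56 mm in diameter and 76 mm tall with a white band, and on it a white screw cap 36 mm in diameter and 32 mm tall, to be gripped by the cap. Origin at the centre of its underside, z up through the cap. May be absent.
- jar_r1: red-capped jar, 108 mm tall, 160 g: cream round body 56 mm in diameter and 76 mm tall with a red band, and on it a red screw cap 36 mm in diameter and 32 mm tall, to be gripped by the cap. Origin at the centre of its underside, z up through the cap. May be absent.
- jar_r2: red-capped jar, 108 mm tall, 160 g: cream round body 56 mm in diameter and 76 mm tall with a red band, and on it a red screw cap 36 mm in diameter and 32 mm tall, to be gripped by the cap. Origin at the centre of its underside, z up through the cap. May be absent.
- wash_bottle: white wash bottle, 60 mm in diameter, 185 mm tall; leave alone. Origin under its centre.
- beaker: glass beaker, 70 mm in diameter, 85 mm tall; leave alone. Origin under its centre.

How it is judged:
On the way, in this order (a step that is already met when the one before it is completed fails the run):
1. the clamp rail's pointer stands in the green band (value of joint rail between 0.027 and 0.036 m), for 0.2 s.
2. the tool is back upright in its stand (horizontal distance between tool and stand below 0.012 m and z of tool in the frame of stand below 0.075 m and angle between tool's own z axis and vertical below 0.12 rad and contact force between the fingers and tool below 0.3 N), for 0.2 s.
3. all jars are in their containers: white caps in the wire basket, red caps in the yellow bin (x of jar_w3 in the frame of basket between -0.085 and 0.085 m and y of jar_w3 in the frame of basket between -0.11 and 0.11 m and z of jar_w3 in the frame of basket between -0.005 and 0.06 m and linear speed of each of jar_w3, jar_w1, jar_w2, jar_r1, jar_r2 below 0.03 m/s and x of jar_w1 in the frame of basket between -0.085 and 0.085 m and y of jar_w1 in the frame of basket between -0.11 and 0.11 m and z of jar_w1 in the frame of basket between -0.005 and 0.06 m and x of jar_w2 in the frame of basket between -0.085 and 0.085 m and y of jar_w2 in the frame of basket between -0.11 and 0.11 m and z of jar_w2 in the frame of basket between -0.005 and 0.06 m and x of jar_r1 in the frame of bin between -0.085 and 0.085 m and y of jar_r1 in the frame of bin between -0.11 and 0.11 m and z of jar_r1 in the frame of bin between -0.005 and 0.06 m and x of jar_r2 in the frame of bin between -0.085 and 0.085 m and y of jar_r2 in the frame of bin between -0.11 and 0.11 m and z of jar_r2 in the frame of bin between -0.005 and 0.06 m), for 0.2 s.
At the end, for the whole second after the job is handed in: White-capped jars lie or stand at rest in the wire basket, red-capped ones in the yellow bin (underside centre between the walls, under 60 mm up); rail 0.027 to 0.036; tool in its stand within 12 mm of the centre, collar within 5 mm of its top, tilt under 0.12 rad (all of step 1 and all of step 3 and horizontal distance between tool and stand below 0.012 m and z of tool in the frame of stand below 0.075 m and angle between tool's own z axis and vertical below 0.12 rad); the robot touches nothing.
It fails at once if the clamp rail is wound on into the red (beyond 0.039) (value of joint rail above 0.039 m).
It fails at once if the star wheel is spun (over 8 rad/s) (velocity of joint star above 8 rad/s).
It fails at once if the fingers push the star wheel (contact force between the fingers and star above 1 N).
It fails at once if the wash bottle or beaker is moved by more than 30 mm (distance of any of wash_bottle, beaker from where it was at the start of the episode above 0.03 m).
Of jar_w3, jar_w1, jar_w2, jar_r1, jar_r2 only 3 to 5 are there at a start; the rules pass over those that are not, and their reading is None.
At some moment in a run one of basket, bin may be knocked a few centimetres aside while the robot is not near it.
It also fails if it takes over 210 s, if anything falls off the work surface, if the arm or the gripper's body presses on something with over 40 N, if the wrist force passes 120 N, or if a joint passes its speed limit or range.

## Working session

There is one attempt and no reset: what is moved stays moved. The work goes in short steps, Python scripts to look and compute and a tool call to move; the robot and the scene stay as the last step left them, time stands still between calls to the robot, and variables do not carry over. Pictures are saved under pics/ and viewed, and the job is handed in when it is done.

Besides the shell and the picture viewer there is one more tool, called after ">>>" as a command line: name --argument value ..., lists and objects as JSON in quotes. apply_moves: Moves the arm, as the interface text tells. Its arguments: {"type":"object","properties":{"moves":{"type":"array"},"claw":{"type":"number"},"newtons":{"type":"number"}},"required":["moves"]}

```bash
mkdir -p pics; ls; cat > h.py <<'E'
import numpy as np, cv2
from bench import readout, optics, arm
def save(p,n): cv2.imwrite('pics/'+n+'.png',cv2.cvtColor(p['color'],cv2.COLOR_RGB2BGR))
def cam(p):
    f=210/np.tan(np.radians(p['vertical_fov'])/2)
    if 'R' in p: R,t=np.array(p['R']),np.array(p['t'])
    else:
        s=p['state']; T=np.eye(4);T[:3,:3]=s['tcp_rot'];T[:3,3]=s['tcp_pos']
        W=np.linalg.inv(T@np.array(p['tool_from_camera']));R,t=W[:3,:3],W[:3,3]
    return f,p['cx'],p['cy'],R,t
def snap(n):
    s=readout.state();p=optics.snapshot(n);p['state']=s;return p
def atz(p,uv,z):
    f,cx,cy,R,t=cam(p);d=R.T@np.array([(uv[0]-cx)/f,(uv[1]-cy)/f,1]);c=-R.T@t
    return c+d*(z-c[2])/d[2]
def proj(p,X):
    f,cx,cy,R,t=cam(p);c=R@np.array(X)+t;return np.array([f*c[0]/c[2]+cx,f*c[1]/c[2]+cy])
def mark(p,q,k=3):
    return [(round(float(d['score']),2),np.round(d['uv'],1)) for d in optics.mark_of(p,q)[:k]]
def tool(v):
    s=readout.state();return np.array(s['tcp_rot']).T@np.array(v)/0.05
E
python3 - <<'E'
from h import *
np.set_printoptions(precision=4,suppress=True)
s=readout.state();print(s['tcp_pos'],s['tcp_rot'],s['time'],s['finger_gap'],arm.hold_point_z)
for n in ['scene','top','wrist']:
    p=snap(n);save(p,n+'0');
    f,cx,cy,R,t=cam(p);print(n,f,cx,cy,-R.T@t)
    if n!='wrist':
        for q,z in [('shaker',0),('slot',.133),('lip',.172),('tool',.07),('stand',0),('basket',0),('bin',0),('jar_w1',.06),('jar_r1',.06),('wash_bottle',0),('beaker',0)]:
            for m in mark(p,q,5): print(q,m,atz(p,m[1],z)[:2])
E
```

```text
pics
[0.2034 0.5904 0.2302] [[ 0.9454 -0.3259 -0.0006]
 [-0.3259 -0.9454 -0.0021]
 [ 0.0001  0.0022 -1.    ]] 0.0 0.08524323366668729 0.0187
scene 426.218203707807 275.6629952696757 212.71525526740118 [1.0669 0.0788 1.0609]
shaker (0.58, array([254.1, 270. ])) [ 0.6035 -0.0525]
shaker (0.57, array([313.3, 273.7])) [0.588  0.1068]
slot (0.63, array([187.7, 233.4])) [ 0.5914 -0.2177]
lip (0.61, array([289.8, 256.1])) [0.6308 0.0436]
tool (0.76, array([270.6, 203.8])) [ 0.4303 -0.0364]
stand (0.86, array([270.3, 219.7])) [ 0.4398 -0.0361]
basket (0.7, array([381.3, 213.1])) [0.364  0.2814]
bin (0.76, array([180.2, 185.7])) [ 0.3658 -0.3276]
jar_w1 (0.79, array([314.8, 277.6])) [0.6251 0.1102]
jar_r1 (0.75, array([349.4, 281.5])) [0.6213 0.1973]
jar_r1 (0.64, array([106.8, 251.1])) [ 0.6401 -0.4353]
jar_r1 (0.54, array([289.5, 265.6])) [0.6028 0.0423]
wash_bottle (0.81, array([434.3, 304.9])) [0.6236 0.426 ]
beaker (0.56, array([107.4, 253.2])) [ 0.6204 -0.462 ]
beaker (0.55, array([290.5, 268. ])) [0.5815 0.0438]
top 383.25726820003814 283.1364791140627 201.18931647566393 [0.281  0.0026
[... 303 characters left out ...]
6])) [ 0.4325 -0.0384]
stand (0.57, array([293.7, 241. ])) [ 0.4376 -0.0317]
stand (0.47, array([394. , 262.2])) [ 0.3623 -0.3268]
basket (0.56, array([188.3, 272.6])) [0.3564 0.2844]
bin (0.66, array([393.8, 265.6])) [ 0.3524 -0.3251]
jar_w1 (0.89, array([241.3, 183.7])) [0.6061 0.1174]
jar_r1 (0.83, array([264.2, 183.2])) [0.6049 0.0495]
jar_r1 (0.58, array([217.7, 183.3])) [0.6102 0.1873]
jar_r1 (0.2, array([431.8, 178.6])) [ 0.5987 -0.4484]
wash_bottle (0.63, array([141.8, 188. ])) [0.6227 0.4344]
beaker (0.78, array([429.4, 181.7])) [ 0.6064 -0.4643]
beaker (0.41, array([295.9, 186.4])) [ 0.6082 -0.0465]
wrist 333.8222494267481 275.4870349407979 215.85013374003614 [0.2834 0.5627 0.3747]
```

View pics/scene0.png

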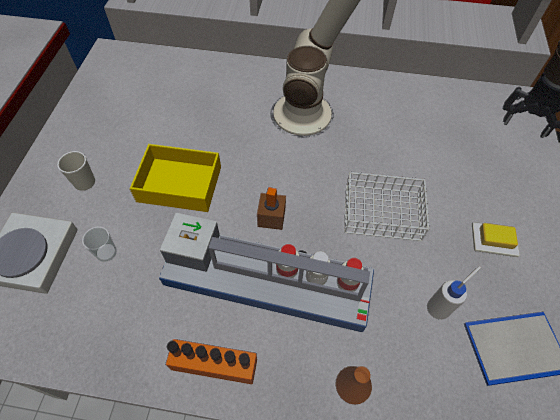

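View pics/top0.png

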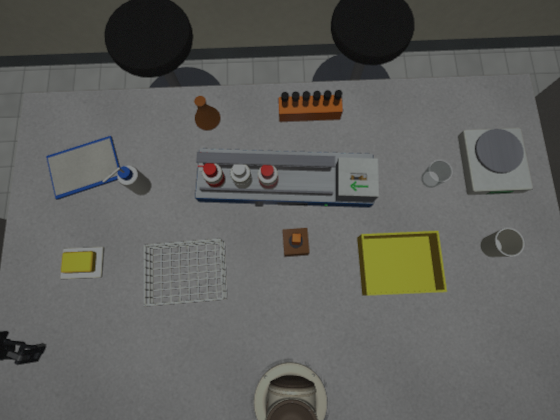

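View pics/wrist0.png

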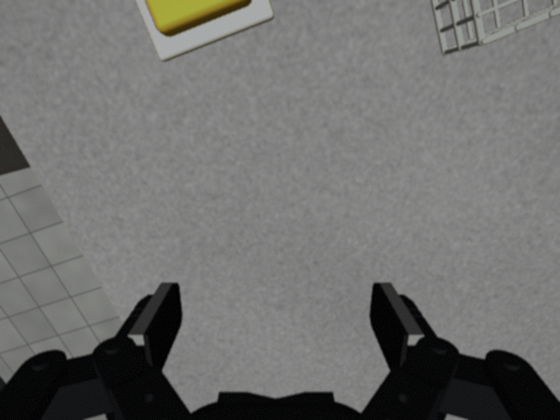

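Scene and top views agree: three jars (red, white, red), with the stand at about (0.432, -0.037), the bin on the right and the basket on the left. I'll move the wrist over near the stand.

```bash
cat >> h.py <<'E'
from scipy.spatial.transform import Rotation as Ro
def Rdown(yaw): # tool x at yaw, z down
    c,s=np.cos(yaw),np.sin(yaw); return np.array([[c,s,0],[s,-c,0],[0,0,-1]])
def go(pos,yaw=None,R=None):
    s=readout.state();R0=np.array(s['tcp_rot'])
    if R is None: R=Rdown(yaw) if yaw is not None else R0
    v=R0.T@(np.array(pos)-s['tcp_pos'])/0.05
    r=np.degrees(Ro.from_matrix(R0.T@R).as_rotvec())/8
    print('shift',np.round(v,3),'rot',np.round(r,3),'t',round(s['time'],2),'F',np.round(s['contact_force'],1),'gap',round(s['finger_gap'],4)); return v,r
E
python3 - <<'E'
from h import *
go([.35,-.03,.32],0.0)
E
```

```text
shift [ 6.815 10.787 -1.774] rot [ 1.000e-03  0.000e+00 -2.376e+00] t 1.25 F [ 0.1 -1.2 -0.6] gap 0.0854
```

>>> apply_moves --moves '[0, 0, -1.8, 0, 0, 0, 0, 0, -1.8, 0, 0, 0, 6.8, 10.8, -1.8, 0, 0, -2.4, 6.8, 10.8, -1.8, 0, 0, -2.4, 6.8, 10.8, -1.8, 0, 0, -2.4, 6.8, 10.8, -1.8, 0, 0, -2.4, 6.8, 10.8, -1.8, 0, 0, -2.4, 6.8, 10.8, -1.8, 0, 0, -2.4, 6.8, 10.8, -1.8, 0, 0, -2.4, 6.8, 10.8, -1.8, 0, 0, -2.4, 6.8, 10.8, -1.8, 0, 0, -2.4, 6.8, 10.8, -1.8, 0, 0, -2.4, 6.8, 10.8, -1.8, 0, 0, -2.4, 6.8, 10.8, -1.8, 0, 0, -2.4, 6.8, 10.8, -1.8, 0, 0, -2.4, 6.8, 10.8, -1.8, 0, 0, -2.4, 6.8, 10.8, -1.8, 0, 0, -2.4, 6.8, 10.8, -1.8, 0, 0, -2.4]' --claw 0

```text
time: 3.05
tcp_pos: [0.349, -0.0299, 0.3214]
tcp_rot: [[1.0, 0.004, 0.0], [0.004, -1.0, 0.0], [0.0, -0.0, -1.0]]
contact_force: [-0.1, 0.5, 0.6]
finger_gap: 0.0854
```

```bash
python3 - <<'E'
from h import *
s=readout.state();print(s['tcp_pos'],s['time'])
p=snap('wrist');save(p,'w1')
f,cx,cy,R,t=cam(p);print(-R.T@t, R[2])
for q,z in [('slot',.133),('lip',.172),('tool',.07),('stand',0),('stand',.07),('jar_w1',.06),('jar_r1',.06)]:
    for m in mark(p,q,3): print(q,m,atz(p,m[1],z)[:2])
E
```

```text
[ 0.34902272 -0.02985588  0.32138597] 3.05
[ 0.43344329 -0.03008859  0.46482693] [-0.32838145 -0.00114201 -0.9445445 ]
tool (0.79, array([275.3, 103.3])) [ 0.42972925 -0.02989288]
```

View pics/w1.png

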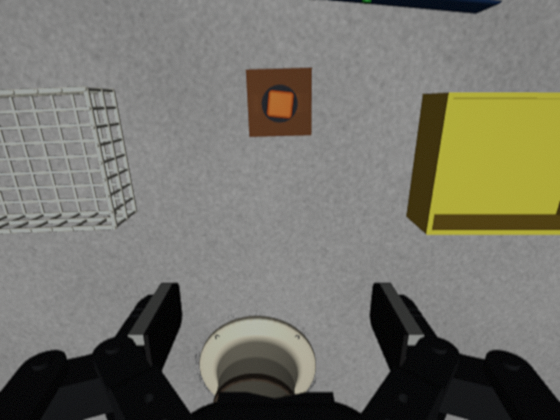

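```bash
cat >> h.py <<'E'
def mask(p,q,i=0):
    d=optics.cut_out(p,q);return d[i]['pixels'].astype(np.uint8) if len(d)>i else None
E
python3 - <<'E'
from h import *
p=snap('wrist')
im=cv2.cvtColor(p['color'],cv2.COLOR_RGB2HSV)
c=cv2.imread('pics/w1.png')
m=cv2.inRange(im,(3,170,120),(16,255,255)); m[:60]=0;m[150:]=0;m[:,:240]=0;m[:,320:]=0
k=max(cv2.findContours(m,0,2)[0],key=cv2.contourArea)
r=cv2.minAreaRect(k);print(r)
# rays of box at z .136
b=cv2.boxPoints(r);P=np.array([atz(p,x,.136) for x in b]);print(P,P.mean(0))
for i in range(4): d=P[(i+1)%4]-P[i];print(np.linalg.norm(d),np.degrees(np.arctan2(d[1],d[0])))
g=mask(p,'stand')
if g is not None:
    k=max(cv2.findContours(g,0,2)[0],key=cv2.contourArea);r=cv2.minAreaRect(k);P=np.array([atz(p,x,.07) for x in cv2.boxPoints(r)]);print(P.mean(0))
    for i in range(4): d=P[(i+1)%4]-P[i];print(np.linalg.norm(d),np.degrees(np.arctan2(d[1],d[0])))
cv2.imwrite('pics/w1b.png',cv2.resize(c[50:150,220:340],None,fx=6,fy=6))
E
```

```text
((279.7673645019531, 103.82673645019531), (23.98040008544922, 25.174442291259766), 5.710592269897461)
[[ 0.41976425 -0.0217805   0.136     ]
 [ 0.44190212 -0.02419482  0.136     ]
 [ 0.439927   -0.04623595  0.136     ]
 [ 0.41769188 -0.04433812  0.136     ]] [ 0.42982131 -0.03413735  0.136     ]
0.022269141415842582 -6.2239850626816065
0.02212945048702232 -95.12063876971287
0.02231596454025495 175.12145666300043
0.02265261102198974 84.75099074424863
[ 0.4307458  -0.03415113  0.07      ]
0.07165097946955652 -88.34911216149996
0.07256586313517485 -176.071684726848
0.07637072150668694 91.74084503598041
0.07265165427291495 0.20278408244158067
```

View pics/w1b.png

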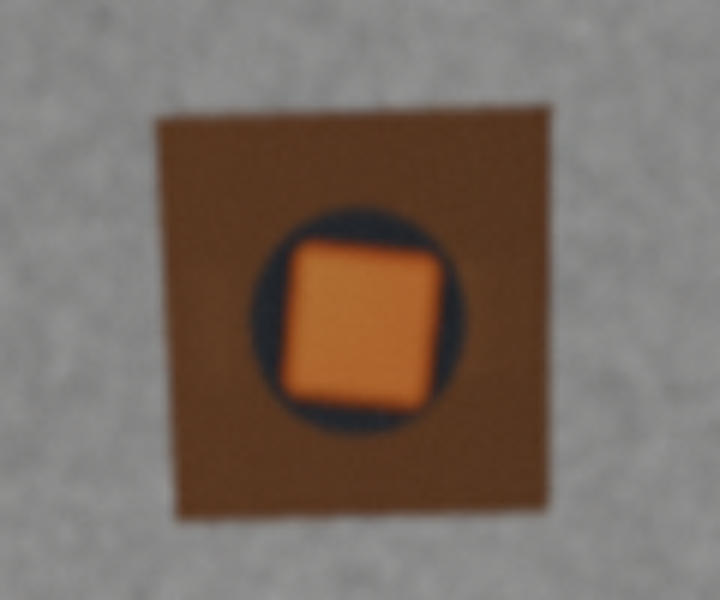

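```bash
python3 - <<'E'
from h import *
go([.60,-.20,.32],-0.1)
E
```

```text
shift [5.004 3.418 0.026] rot [-0.    -0.     0.746] t 3.55 F [-0.7 -0.4  0.3] gap 0.0851
```

>>> apply_moves --moves '[5, 3.4, 0, 0, 0, 0.7, 5, 3.4, 0, 0, 0, 0.7, 5, 3.4, 0, 0, 0, 0.7, 5, 3.4, 0, 0, 0, 0.7, 5, 3.4, 0, 0, 0, 0.7, 5, 3.4, 0, 0, 0, 0.7, 5, 3.4, 0, 0, 0, 0.7, 5, 3.4, 0, 0, 0, 0.7, 5, 3.4, 0, 0, 0, 0.7, 5, 3.4, 0, 0, 0, 0.7]'

```text
time: 4.55
tcp_pos: [0.599, -0.1984, 0.3228]
tcp_rot: [[0.996, -0.093, 0.002], [-0.093, -0.996, -0.0], [0.002, 0.0, -1.0]]
contact_force: [-0.2, -0.8, 0.1]
finger_gap: 0.0853
```

```bash
python3 - <<'E'
from h import *
p=snap('wrist');save(p,'w2');import pickle
pickle.dump(p,open('w2.pkl','wb'))
for q,z in [('slot',.133),('lip',.172),('jar_w1',.06),('jar_r1',.06)]:
    for m in mark(p,q,3): print(q,m,atz(p,m[1],z)[:2])
go([.60,.12,.32],-0.1)
E
```

```text
lip (0.96, array([ 10.8, 194.1])) [0.62492757 0.04105431]
shift [-0.579 -6.346  0.047] rot [-0.001 -0.011  0.051] t 4.8 F [0.  0.3 0.1] gap 0.0855
```

View pics/w2.png

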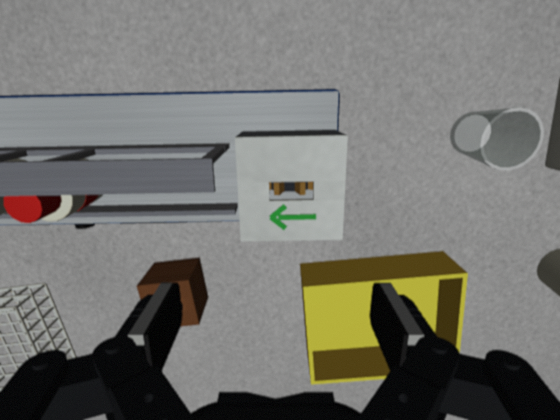

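>>> apply_moves --moves '[-0.6, -6.4, 0, 0, 0, 0, -0.6, -6.4, 0, 0, 0, 0, -0.6, -6.4, 0, 0, 0, 0, -0.6, -6.4, 0, 0, 0, 0, -0.6, -6.4, 0, 0, 0, 0, -0.6, -6.4, 0, 0, 0, 0, -0.6, -6.4, 0, 0, 0, 0, -0.6, -6.4, 0, 0, 0, 0, -0.6, -6.4, 0, 0, 0, 0, -0.6, -6.4, 0, 0, 0, 0]'

```text
time: 5.8
tcp_pos: [0.5991, 0.1219, 0.3226]
tcp_rot: [[0.996, -0.094, 0.002], [-0.094, -0.996, -0.0], [0.002, -0.0, -1.0]]
contact_force: [-1.0, -0.9, -0.3]
finger_gap: 0.0855
```

```bash
python3 - <<'E'
from h import *
import pickle
p=snap('wrist');save(p,'w3');pickle.dump(p,open('w3.pkl','wb'))
for q,z in [('lip',.172),('jar_w1',.06),('jar_r1',.06),('shaker',0)]:
    for m in mark(p,q,3): print(q,m,atz(p,m[1],z)[:2])
go([.4298,-.0341,.22],np.radians(-5.5))
c=cv2.imread('pics/w2.png')
cv2.imwrite('pics/w2b.png',cv2.resize(c[120:250,225:360],None,fx=5,fy=4.6,interpolation=cv2.INTER_CUBIC))
E
```

```text
lip (0.76, array([364.9, 159.1])) [0.6268173 0.0395614]
jar_w1 (0.57, array([281.8, 155.4])) [0.61946061 0.11165046]
jar_r1 (0.89, array([219.2, 160.2])) [0.62086661 0.18802338]
jar_r1 (0.8, array([345.1, 157. ])) [0.61027461 0.03534574]
jar_r1 (0.37, array([187.4, 314.6])) [0.40577861 0.26651239]
shift [-3.084  3.425  2.044] rot [-0.001 -0.012  0.012] t 6.05 F [-0.6 -0.4 -0.1] gap 0.0854
```

View pics/w2b.png

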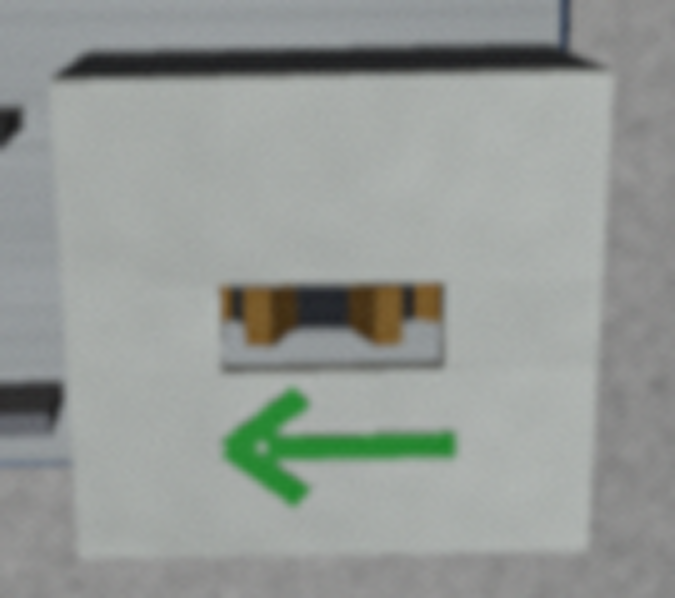

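View pics/w3.png

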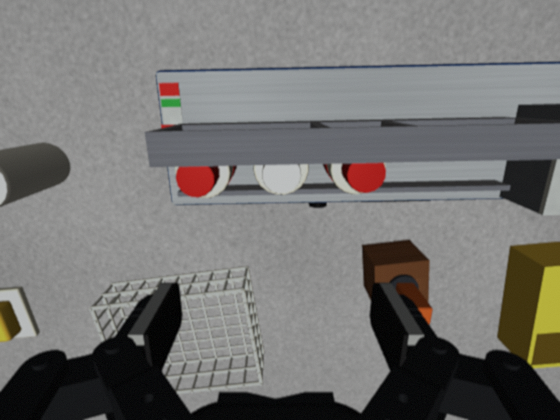

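```bash
python3 - <<'E'
from h import *
import pickle
np.set_printoptions(precision=4,suppress=True)
p=pickle.load(open('w2.pkl','rb'))
S=np.array([atz(p,u,.133) for u in [(269.2,182),(313.6,182),(313.6,200),(269.2,200)]]);print(S,S.mean(0))
C=np.array([atz(p,u,.133) for u in [(235.6,136.3),(347.2,135.7),(342.6,239.6),(240.6,241.1)]]);print(C,C.mean(0))
for A in (S,C):
  for i in range(4): d=A[(i+1)%4]-A[i];print(np.linalg.norm(d),np.degrees(np.arctan2(d[1],d[0])))
p=pickle.load(open('w3.pkl','rb'))
for u in [(199,177),(281,173),(365,173)]: print('cap',atz(p,u,.168))
c=cv2.imread('pics/w3.png')
cv2.imwrite('pics/w3b.png',cv2.resize(c[60:215,140:400],None,fx=3,fy=3,interpolation=cv2.INTER_CUBIC))
E
```

```text
[[ 0.605  -0.1931  0.133 ]
 [ 0.6008 -0.2383  0.133 ]
 [ 0.5817 -0.2372  0.133 ]
 [ 0.586  -0.1912  0.133 ]] [ 0.5934 -0.215   0.133 ]
[[ 0.6535 -0.165   0.133 ]
 [ 0.6439 -0.2735  0.133 ]
 [ 0.5341 -0.266   0.133 ]
 [ 0.5427 -0.1557  0.133 ]] [ 0.5936 -0.2151  0.133 ]
0.045324970628871385 -95.3583634418401
0.019142388259543834 176.7840331695413
0.04615662891205315 84.64040152727118
0.01912836497649325 -5.705989488920426
0.10890257859229495 -95.05434328995565
0.11000339540343654 176.07337081200995
0.11057009554622883 85.55237698098944
0.11115406419965825 -4.794721890577766
cap [0.624  0.1887 0.168 ]
cap [0.6206 0.1142 0.168 ]
cap [0.6134 0.0386 0.168 ]
```

View pics/w3b.png

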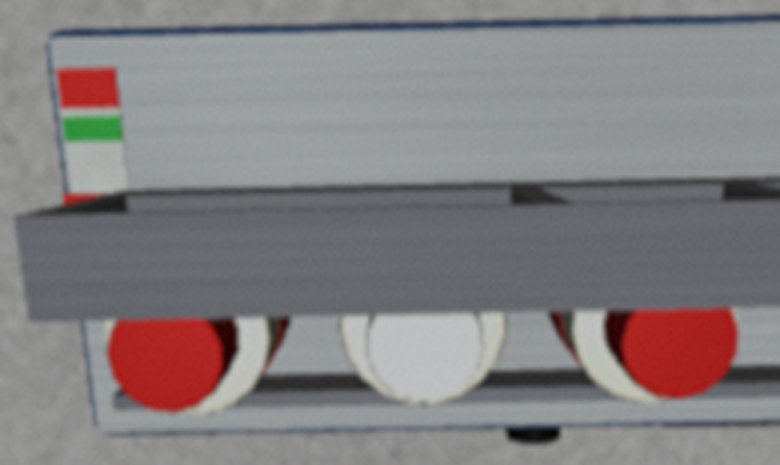

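```bash
cat >> h.py <<'E'
YAW=np.radians(-5.2); SLOT=np.array([.5935,-.2150])
XD=np.array([np.cos(YAW),np.sin(YAW)]);YD=np.array([-np.sin(YAW),np.cos(YAW)])
ORG=SLOT+.16*YD
def sh(P): d=np.array(P)[:2]-ORG;return np.round(np.array([d@XD,d@YD]),4)
def wsh(x,y): return ORG+x*XD+y*YD
E
python3 - <<'E'
from h import *
import pickle
p=pickle.load(open('w3.pkl','rb'))
for u in [(30,320),(560,310),(760,306)]: print(sh(atz(p,(u[0]/3+140,u[1]/3+60),.177)))
for u in [(58,72),(60,108),(64,118),(66,142),(64,195),(52,34),(98,432)]: print(sh(atz(p,(u[0]/3+140,u[1]/3+60),.06)),sh(atz(p,(u[0]/3+140,u[1]/3+60),.13)))
p=pickle.load(open('w2.pkl','rb'))
for u in [(213,190)]: print(sh(atz(p,u,.177)))
E
```

```text
[0.0051 0.2847]
[0.0074 0.1308]
[0.0083 0.073 ]
[0.0773 0.3066] [0.0742 0.2839]
[0.0645 0.3073] [0.0636 0.2845]
[0.0609 0.3062] [0.0606 0.2836]
[0.0522 0.3064] [0.0534 0.2838]
[0.0324 0.3095] [0.0371 0.2863]
[0.0905 0.3072] [0.0851 0.2845]
[-0.0648  0.3063] [-0.0434  0.2837]
[ 0.0127 -0.0878]
```

```bash
sed -i 's/YAW=np.radians(-5.2)/YAW=np.radians(-4.6)/' h.py; python3 - <<'E'
from h import *
go([.4298,-.0341,.20],np.radians(-5.5))
E
```

```text
shift [-3.085  3.425  2.444] rot [-0.001 -0.012  0.012] t 6.05 F [-0.6 -0.4 -0.1] gap 0.0854
```

>>> apply_moves --moves '[-3.085, 3.425, 0, 0, 0, 0, -3.085, 3.425, 0, 0, 0, 0, -3.085, 3.425, 0, 0, 0, 0, -3.085, 3.425, 0, 0, 0, 0, -3.085, 3.425, 0, 0, 0, 0, -3.085, 3.425, 0, 0, 0, 0, -3.085, 3.425, 1.5, 0, 0, 0, -3.085, 3.425, 2.4, 0, 0, 0, -3.085, 3.425, 2.4, 0, 0, 0, -3.085, 3.425, 2.4, 0, 0, 0, -3.085, 3.425, 2.4, 0, 0, 0]'

```text
time: 7.15
tcp_pos: [0.4309, -0.0341, 0.2031]
tcp_rot: [[0.996, -0.094, 0.003], [-0.094, -0.996, -0.0], [0.003, 0.0, -1.0]]
contact_force: [0.4, 0.0, 0.2]
finger_gap: 0.0855
```

```bash
python3 - <<'E'
from h import *
go([.4298,-.0341,.089],np.radians(-5.5))
p=snap('wrist');save(p,'w4')
im=cv2.cvtColor(p['color'],cv2.COLOR_RGB2HSV)
m=cv2.inRange(im,(3,170,100),(16,255,255))
k=max(cv2.findContours(m,0,2)[0],key=cv2.contourArea);r=cv2.minAreaRect(k);print(r)
print(proj(p,[.4298,-.0341,.136]))
E
```

```text
shift [-2.900e-02  2.000e-03  2.281e+00] rot [ 0.001 -0.022  0.014] t 7.15 F [0.4 0.  0.2] gap 0.0855
((275.0, 232.0), (30.0, 34.0), 90.0)
[274.79116864 233.36500907]
```

View pics/w4.png

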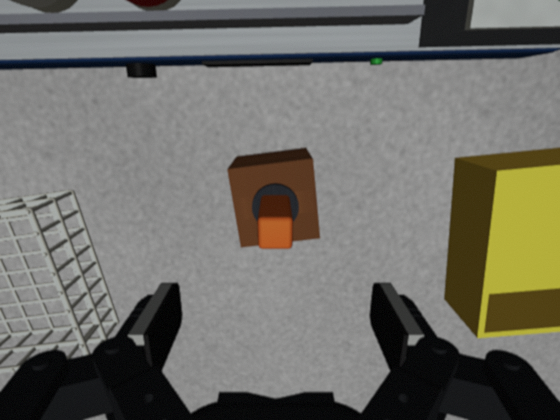

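The handle is at (275, 232), as predicted, and square to the jaws. I'll descend and grip.

>>> apply_moves --moves '[-0.03, 0, 0.8, 0, 0, 0, -0.03, 0, 1.6, 0, 0, 0, -0.03, 0, 2.0, 0, 0, 0, -0.03, 0, 2.28, 0, 0, 0, -0.03, 0, 2.28, 0, 0, 0, -0.03, 0, 2.28, 0, 0, 0]' --claw 0

```text
time: 7.8
tcp_pos: [0.432, -0.0334, 0.0912]
tcp_rot: [[0.996, -0.093, 0.008], [-0.093, -0.996, 0.001], [0.008, -0.001, -1.0]]
contact_force: [1.0, -0.6, 0.4]
finger_gap: 0.0854
```

>>> apply_moves --moves '[0, 0, 0, 0, 0, 0, 0, 0, 0, 0, 0, 0, 0, 0, 0, 0, 0, 0, 0, 0, 0, 0, 0, 0, 0, 0, 0, 0, 0, 0, 0, 0, 0, 0, 0, 0, 0, 0, 0, 0, 0, 0, 0, 0, 0, 0, 0, 0]' --claw 1 --newtons 80

```text
time: 8.6
tcp_pos: [0.4325, -0.0333, 0.0917]
tcp_rot: [[0.996, -0.093, 0.009], [-0.093, -0.996, 0.001], [0.009, -0.001, -1.0]]
contact_force: [-0.2, -0.5, 5.6]
finger_gap: 0.0234
```

>>> apply_moves --moves '[0, 0, -0.5, 0, 0, 0, 0, 0, -1.2, 0, 0, 0, 0, 0, -2.0, 0, 0, 0, 0, 0, -3.0, 0, 0, 0, 0, 0, -3.6, 0, 0, 0, 0, 0, -3.6, 0, 0, 0, 0, 0, -3.6, 0, 0, 0]'

```text
time: 9.3
tcp_pos: [0.4302, -0.0333, 0.271]
tcp_rot: [[0.996, -0.094, 0.008], [-0.094, -0.996, 0.002], [0.008, -0.002, -1.0]]
contact_force: [-0.8, 0.0, -1.7]
finger_gap: 0.0231
```

```bash
python3 - <<'E'
from h import *
p=snap('wrist');save(p,'w5')
x=SLOT-.016*YD; print(x)
go([x[0]+.002,x[1],.265],YAW)
E
```

```text
[ 0.59221682 -0.23094846]
shift [3.644 3.626 0.116] rot [-0.01  -0.04  -0.095] t 9.35 F [ 0.8  0.1 -1.9] gap 0.0234
```

View pics/w5.png

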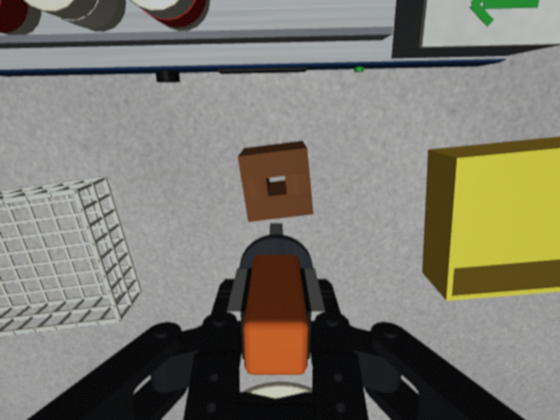

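```bash
python3 - <<'E'
from h import *
x=SLOT+.001*YD
go([x[0]+.002,x[1],.265],YAW)
E
```

```text
shift [3.639 3.286 0.117] rot [-0.01  -0.04  -0.095] t 9.35 F [ 0.8  0.1 -1.9] gap 0.0234
```

>>> apply_moves --moves '[0.9, 0.8, 0, 0, 0, 0, 1.7, 1.5, 0, 0, 0, 0, 2.5, 2.2, 0, 0, 0, 0, 3.2, 2.9, 0, 0, 0, 0, 3.64, 3.29, 0.12, 0, -0.04, -0.1, 3.64, 3.29, 0.12, 0, -0.04, -0.1, 3.64, 3.29, 0.12, 0, -0.04, -0.1, 3.64, 3.29, 0.12, 0, -0.04, -0.1, 3.64, 3.29, 0.12, 0, -0.04, -0.1]'

```text
time: 10.25
tcp_pos: [0.5949, -0.2133, 0.2651]
tcp_rot: [[0.997, -0.078, 0.0], [-0.078, -0.997, 0.001], [-0.0, -0.001, -1.0]]
contact_force: [-0.7, 0.2, 0.1]
finger_gap: 0.0233
```

```bash
python3 - <<'E'
from h import *
p=snap('wrist');save(p,'w6')
s=p['state'];R=np.array(s['tcp_rot']);o=np.array(s['tcp_pos'])
print(o,'pred tip',proj(p,o+R@[0,0,.0817]),'slot',proj(p,[*SLOT,.133]))
p2=snap('scene');save(p2,'s1');print(proj(p2,o+R@[0,0,.0817]),proj(p2,[*SLOT,.133]))
c=cv2.imread('pics/w6.png');a=cv2.resize(c[140:290,200:360],None,fx=4,fy=4,interpolation=cv2.INTER_CUBIC);cv2.imwrite('pics/w6b.png',a)
c=cv2.imread('pics/s1.png');a=cv2.resize(c[140:290,120:300],None,fx=4,fy=4,interpolation=cv2.INTER_CUBIC);cv2.imwrite('pics/s1b.png',a)
x=SLOT+.001*YD
go([x[0]+.002,x[1],.265],YAW)
E
```

```text
[ 0.59490778 -0.21327145  0.26509572] pred tip [274.6775582  223.94658643] slot [277.14300063 204.80119238]
[185.51844115 224.60866656] [188.51588673 234.26839692]
shift [0.01  0.013 0.015] rot [-0.01  -0.008  0.014] t 10.35 F [ 0.  -0.2 -1.7] gap 0.0231
```

View pics/w6b.png

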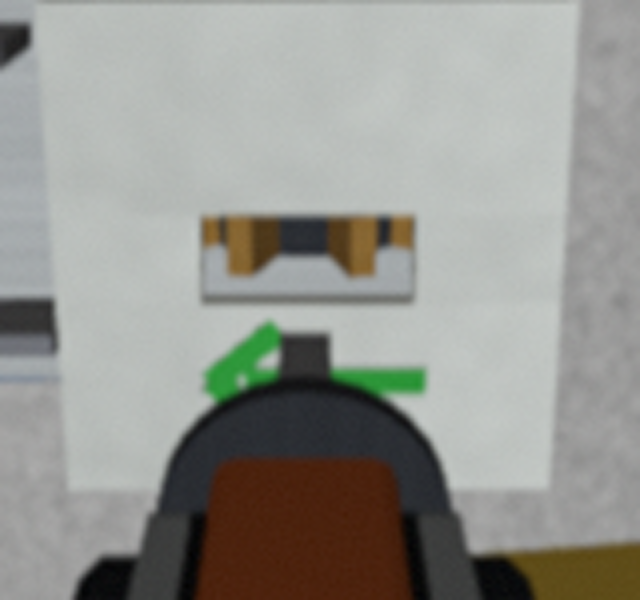

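View pics/s1b.png

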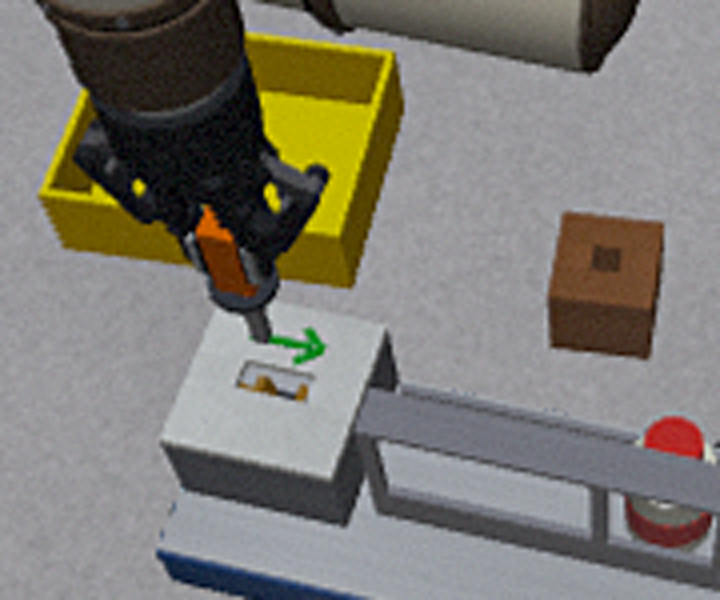

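>>> apply_moves --moves '[0.044, 0, 0.3, 0, 0, 0, 0.044, 0, 0.6, 0, 0, 0, 0.044, 0, 0.8, 0, 0, 0, 0.044, 0, 0.95, 0, 0, 0, 0.044, 0, 1.1, 0, 0, 0, 0.044, 0, 1.2, 0, 0, 0, 0.044, 0, 1.28, 0, 0, 0, 0.044, 0, 1.34, 0, 0, 0, 0.044, 0, 1.34, 0, 0, 0]'

```text
time: 11.25
tcp_pos: [0.5973, -0.2134, 0.1984]
tcp_rot: [[0.997, -0.078, 0.001], [-0.078, -0.997, 0.001], [0.001, -0.001, -1.0]]
contact_force: [-0.6, 0.1, -0.8]
finger_gap: 0.023
```

```bash
cat >> h.py <<'E'
TOFF=np.array([-.0035,-.001])
def tip():
    s=readout.state();o=np.array(s['tcp_pos'])[:2]-SLOT+TOFF
    print('tip in slot x,y mm',np.round(np.array([o@XD,o@YD])*1e3,1),'z below cover',round((s['tcp_pos'][2]-.0817-.133)*1e3,1),'F',np.round(s['contact_force'],1),round(s['time'],2))
E
python3 - <<'E'
from h import *
tip()
p=snap('wrist');save(p,'w7')
E
```

```text
tip in slot x,y mm [0.2 0.6] z below cover -16.3 F [-0.6  0.1 -0.8] 11.25
```

View pics/w7.png

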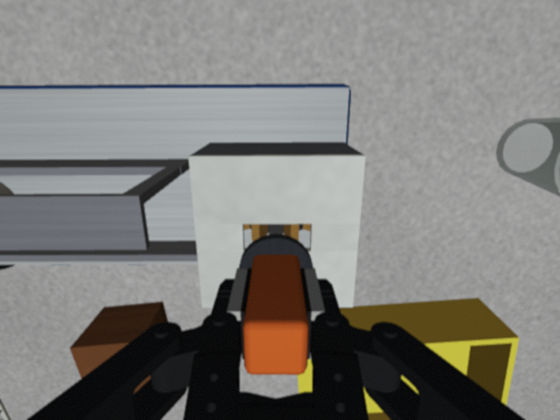

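>>> apply_moves --moves '[0, -0.06, 0, 0, 0, 0, 0, -0.12, 0, 0, 0, 0, 0, -0.18, 0, 0, 0, 0, 0, -0.23, 0, 0, 0, 0, 0, -0.23, 0, 0, 0, 0, 0, -0.23, 0, 0, 0, 0]'

```text
time: 11.9
tcp_pos: [0.5984, -0.2021, 0.1991]
tcp_rot: [[0.997, -0.078, 0.002], [-0.078, -0.997, 0.001], [0.002, -0.001, -1.0]]
contact_force: [-0.4, -2.5, 0.2]
finger_gap: 0.0234
```

```bash
python3 - <<'E'
from h import *
tip()
E
```

```text
tip in slot x,y mm [ 0.5 12. ] z below cover -15.6 F [-0.4 -2.5  0.2] 11.9
```

>>> apply_moves --moves '[0, 0, -0.2, 0, 0, 0, 0, 0, -0.45, 0, 0, 0, 0, 0, -0.6, 0, 0, 0, 0, 0.2, -0.6, 0, 0, 0, 0, 0.4, -0.6, 0, 0, 0, 0, 0.54, -0.6, 0, 0, 0, 0, 0.54, -0.6, 0, 0, 0, 0, 0.54, -0.6, 0, 0, 0]'

```text
time: 12.7
tcp_pos: [0.596, -0.2295, 0.2284]
tcp_rot: [[0.997, -0.079, 0.001], [-0.079, -0.997, 0.001], [0.001, -0.001, -1.0]]
contact_force: [-0.0, 0.2, -1.5]
finger_gap: 0.0235
```

```bash
python3 - <<'E'
from h import *
tip()
p=snap('wrist');save(p,'w8')
c=cv2.imread('pics/w8.png');a=cv2.resize(c[120:300,180:380],None,fx=3.5,fy=3.3,interpolation=cv2.INTER_CUBIC);cv2.imwrite('pics/w8b.png',a)
E
```

```text
tip in slot x,y mm [  0.2 -15.5] z below cover 13.7 F [-0.   0.2 -1.5] 12.7
```

View pics/w8b.png

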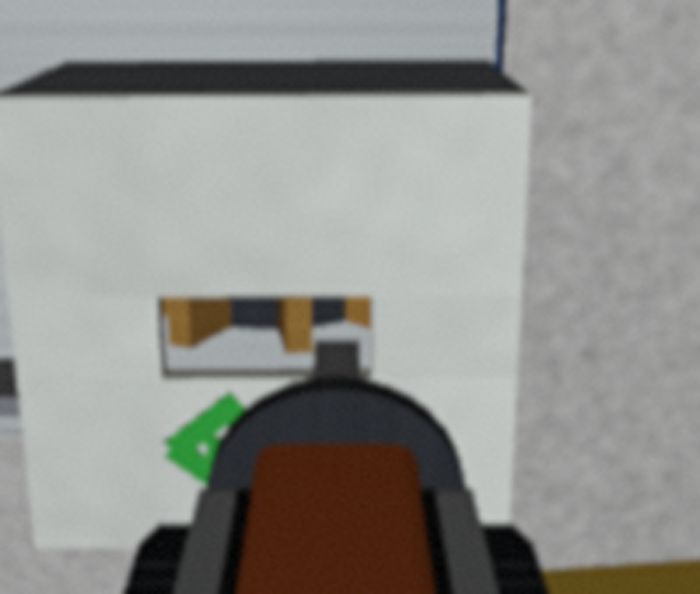

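>>> apply_moves --moves '[0, 0.016, 0.25, 0, 0, 0, 0, 0.016, 0.48, 0, 0, 0, 0, 0.016, 0.64, 0, 0, 0, 0, 0.016, 0.64, 0, 0, 0, 0, -0.06, 0.64, 0, 0, 0, 0, -0.13, 0.64, 0, 0, 0, 0, -0.2, 0.64, 0, 0, 0, 0, -0.27, 0.64, 0, 0, 0, 0, -0.34, 0.64, 0, 0, 0, 0, -0.41, 0.64, 0, 0, 0, 0, -0.48, 0.64, 0, 0, 0, 0, -0.55, 0.64, 0, 0, 0, 0, -0.55, 0.64, 0, 0, 0, 0, -0.55, 0.64, 0, 0, 0]'

```text
time: 14.15
tcp_pos: [0.5988, -0.2011, 0.1971]
tcp_rot: [[0.997, -0.078, 0.002], [-0.078, -0.997, 0.002], [0.002, -0.002, -1.0]]
contact_force: [-0.2, -2.1, 0.6]
finger_gap: 0.0232
```

```bash
python3 - <<'E'
from h import *
tip()
E
```

```text
tip in slot x,y mm [ 0.8 13. ] z below cover -17.6 F [-0.2 -2.1  0.6] 14.15
```

>>> apply_moves --moves '[-0.012, 0, -0.25, 0, 0, 0, -0.012, 0, -0.55, 0, 0, 0, -0.012, 0, -0.64, 0, 0, 0, -0.012, 0.2, -0.64, 0, 0, 0, -0.012, 0.4, -0.64, 0, 0, 0, -0.012, 0.57, -0.64, 0, 0, 0, -0.012, 0.57, -0.64, 0, 0, 0, -0.012, 0.57, -0.64, 0, 0, 0]'

```text
time: 14.95
tcp_pos: [0.5955, -0.23, 0.2284]
tcp_rot: [[0.997, -0.079, 0.001], [-0.079, -0.997, 0.002], [0.001, -0.002, -1.0]]
contact_force: [-0.1, -0.2, -0.5]
finger_gap: 0.023
```

```bash
cat > look.py <<'E'
from h import *
import sys
tip()
n=sys.argv[1]
p=snap('wrist');save(p,n)
c=cv2.imread('pics/%s.png'%n);a=cv2.resize(c[180:270,210:330],None,fx=4,fy=4,interpolation=cv2.INTER_CUBIC)
p=snap('scene');save(p,n+'s');c=cv2.imread('pics/%ss.png'%n);b=cv2.resize(c[285:335,320:385],None,fx=7,fy=7,interpolation=cv2.INTER_CUBIC)
H=360;a=cv2.resize(a,(400,H));b=cv2.resize(b,(395,H));cv2.imwrite('pics/%sb.png'%n,np.hstack([a,b]))
E
python3 look.py w9
```

```text
tip in slot x,y mm [ -0.2 -16.1] z below cover 13.7 F [-0.1 -0.2 -0.5] 14.95
```

View pics/w9b.png

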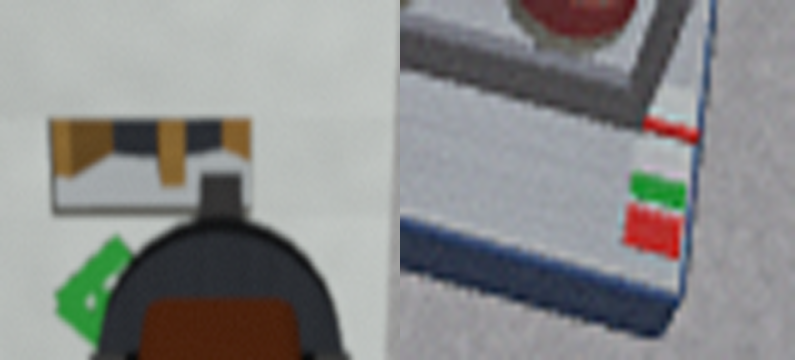

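```bash
python3 - <<'E'
from h import *
p=snap('scene')
for n,u in dict(ptrL=(646,123),ptrR=(697,136),gTL=(631,173),gTR=(686,185),gBL=(629,195),gBR=(684,208),rTL=(627,205),rBL=(624,245),rBR=(680,259)).items():
    q=((u[0]-400)/6.077+320,u[1]/7.2+285);print(n,q,*[sh(atz(p,q,z)) for z in (.06,.07,.08)])
E
python3 -c "
import cv2
c=cv2.imread('pics/w9s.png');cv2.imwrite('pics/w9c.png',cv2.resize(c[230:340,300:390],None,fx=6,fy=5.4,interpolation=cv2.INTER_CUBIC))"
```

```text
ptrL (360.4805002468323, 302.0833333333333) [0.0417 0.2878] [0.0457 0.2866] [0.0498 0.2854]
ptrR (368.8727990784927, 303.8888888888889) [0.0413 0.3083] [0.0454 0.307 ] [0.0494 0.3056]
gTL (358.01217706104984, 309.02777777777777) [0.0606 0.2844] [0.0645 0.2833] [0.0684 0.2821]
gTR (367.0626954089189, 310.69444444444446) [0.0595 0.3063] [0.0634 0.3049] [0.0672 0.3036]
gBL (357.6830673029455, 312.0833333333333) [0.0684 0.2847] [0.0722 0.2836] [0.076  0.2824]
gBR (366.7335856508146, 313.8888888888889) [0.0676 0.3066] [0.0714 0.3052] [0.0752 0.3038]
rTL (357.3539575448412, 313.47222222222223) [0.072  0.2844] [0.0758 0.2833] [0.0796 0.2822]
rBL (356.8602929076847, 319.02777777777777) [0.0859 0.2852] [0.0896 0.2841] [0.0932 0.2829]
rBR (366.0753661346059, 320.97222222222223) [0.0853 0.3073] [0.0889 0.3059] [0.0926 0.3046]
```

View pics/w9c.png

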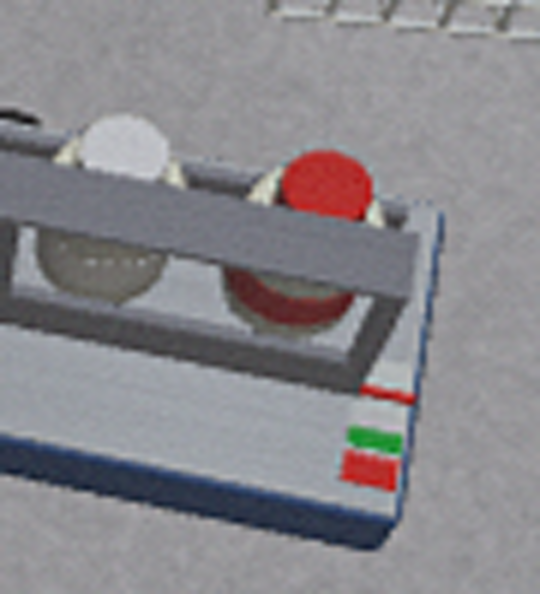

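>>> apply_moves --moves '[0, 0, 0.25, 0, 0, 0, 0, 0, 0.48, 0, 0, 0, 0, 0, 0.64, 0, 0, 0, 0, 0, 0.64, 0, 0, 0, 0, -0.07, 0.64, 0, 0, 0, 0, -0.14, 0.64, 0, 0, 0, 0, -0.21, 0.64, 0, 0, 0, 0, -0.28, 0.64, 0, 0, 0, 0, -0.35, 0.64, 0, 0, 0, 0, -0.42, 0.64, 0, 0, 0, 0, -0.49, 0.64, 0, 0, 0, 0, -0.56, 0.64, 0, 0, 0, 0, -0.56, 0.64, 0, 0, 0, 0, -0.56, 0.64, 0, 0, 0]'

```text
time: 16.5
tcp_pos: [0.5984, -0.2008, 0.1973]
tcp_rot: [[0.997, -0.078, 0.003], [-0.078, -0.997, 0.003], [0.003, -0.003, -1.0]]
contact_force: [-1.5, -1.9, 0.6]
finger_gap: 0.0233
```

>>> apply_moves --moves '[-0.012, 0, -0.25, 0, 0, 0, -0.012, 0, -0.55, 0, 0, 0, -0.012, 0, -0.63, 0, 0, 0, -0.012, 0.2, -0.63, 0, 0, 0, -0.012, 0.4, -0.63, 0, 0, 0, -0.012, 0.56, -0.63, 0, 0, 0, -0.012, 0.56, -0.63, 0, 0, 0, -0.012, 0.56, -0.63, 0, 0, 0]'

```text
time: 17.3
tcp_pos: [0.5952, -0.2292, 0.228]
tcp_rot: [[0.997, -0.079, 0.002], [-0.079, -0.997, 0.003], [0.002, -0.003, -1.0]]
contact_force: [0.3, 1.0, -0.8]
finger_gap: 0.0228
```

```bash
python3 look.py w10
```

```text
tip in slot x,y mm [ -0.6 -15.3] z below cover 13.3 F [ 0.3  1.  -0.8] 17.3
```

View pics/w10b.png

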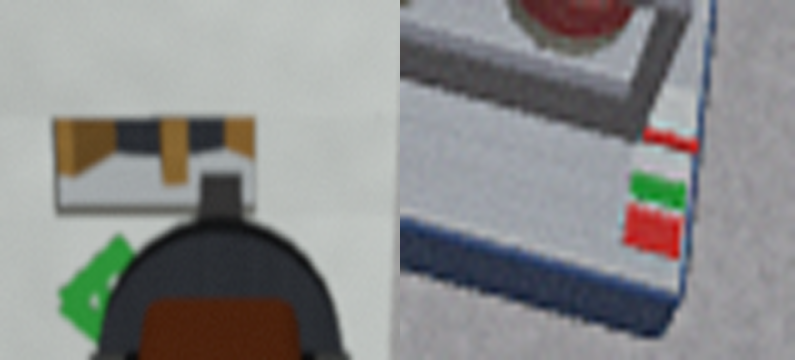

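>>> apply_moves --moves '[0.01, 0.014, 0.25, 0, 0, 0, 0.01, 0.014, 0.48, 0, 0, 0, 0.01, 0.014, 0.63, 0, 0, 0, 0.01, 0.014, 0.63, 0, 0, 0, 0.01, -0.07, 0.63, 0, 0, 0, 0.01, -0.14, 0.63, 0, 0, 0, 0.01, -0.21, 0.63, 0, 0, 0, 0.01, -0.28, 0.63, 0, 0, 0, 0.01, -0.35, 0.63, 0, 0, 0, 0.01, -0.42, 0.63, 0, 0, 0, 0.01, -0.49, 0.63, 0, 0, 0, 0.01, -0.55, 0.63, 0, 0, 0, 0.01, -0.55, 0.63, 0, 0, 0, 0.01, -0.55, 0.63, 0, 0, 0]'

```text
time: 18.8
tcp_pos: [0.5985, -0.2006, 0.1973]
tcp_rot: [[0.997, -0.078, 0.003], [-0.078, -0.997, 0.004], [0.003, -0.004, -1.0]]
contact_force: [0.2, -2.4, 0.9]
finger_gap: 0.0231
```

>>> apply_moves --moves '[-0.012, 0, -0.25, 0, 0, 0, -0.012, 0, -0.55, 0, 0, 0, -0.012, 0, -0.63, 0, 0, 0, -0.012, 0.2, -0.63, 0, 0, 0, -0.012, 0.4, -0.63, 0, 0, 0, -0.012, 0.57, -0.63, 0, 0, 0, -0.012, 0.57, -0.63, 0, 0, 0, -0.012, 0.57, -0.63, 0, 0, 0]'

```text
time: 19.6
tcp_pos: [0.5952, -0.2296, 0.228]
tcp_rot: [[0.997, -0.079, 0.002], [-0.079, -0.997, 0.004], [0.002, -0.004, -1.0]]
contact_force: [0.5, -0.4, -1.2]
finger_gap: 0.023
```

```bash
python3 look.py w11
```

```text
tip in slot x,y mm [ -0.5 -15.7] z below cover 13.3 F [ 0.5 -0.4 -1.2] 19.6
```

View pics/w11b.png

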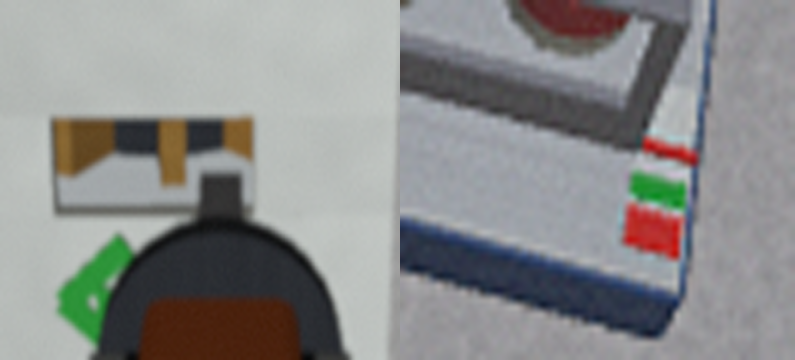

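>>> apply_moves --moves '[0.01, 0.007, 0.25, 0, 0, 0, 0.01, 0.007, 0.48, 0, 0, 0, 0.01, 0.007, 0.63, 0, 0, 0, 0.01, 0.007, 0.63, 0, 0, 0, 0.01, -0.07, 0.63, 0, 0, 0, 0.01, -0.14, 0.63, 0, 0, 0, 0.01, -0.21, 0.63, 0, 0, 0, 0.01, -0.28, 0.63, 0, 0, 0, 0.01, -0.35, 0.63, 0, 0, 0, 0.01, -0.42, 0.63, 0, 0, 0, 0.01, -0.49, 0.63, 0, 0, 0, 0.01, -0.55, 0.63, 0, 0, 0, 0.01, -0.55, 0.63, 0, 0, 0, 0.01, -0.55, 0.63, 0, 0, 0]'

```text
time: 21.1
tcp_pos: [0.5985, -0.201, 0.1974]
tcp_rot: [[0.997, -0.078, 0.004], [-0.078, -0.997, 0.004], [0.003, -0.005, -1.0]]
contact_force: [-0.7, -1.2, 0.4]
finger_gap: 0.0232
```

>>> apply_moves --moves '[-0.012, 0, -0.25, 0, 0, 0, -0.012, 0, -0.55, 0, 0, 0, -0.012, 0, -0.63, 0, 0, 0, -0.012, 0.2, -0.63, 0, 0, 0, -0.012, 0.4, -0.63, 0, 0, 0, -0.012, 0.57, -0.63, 0, 0, 0, -0.012, 0.57, -0.63, 0, 0, 0, -0.012, 0.57, -0.63, 0, 0, 0]'

```text
time: 21.9
tcp_pos: [0.5952, -0.23, 0.2281]
tcp_rot: [[0.997, -0.079, 0.003], [-0.079, -0.997, 0.005], [0.002, -0.005, -1.0]]
contact_force: [0.2, -0.0, -1.1]
finger_gap: 0.0232
```

```bash
python3 look.py w12
```

```text
tip in slot x,y mm [ -0.5 -16.1] z below cover 13.4 F [ 0.2 -0.  -1.1] 21.9
```

View pics/w12b.png

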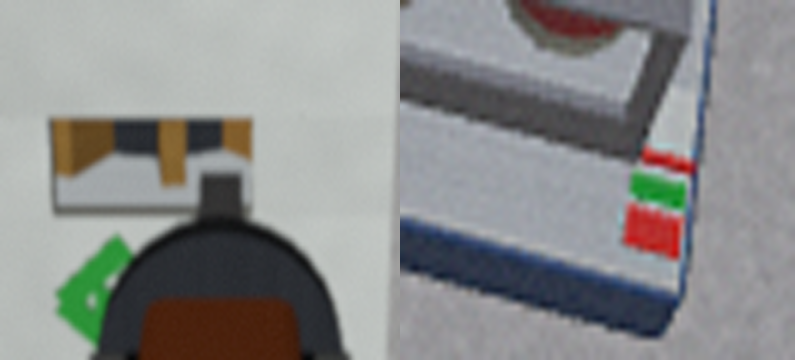

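>>> apply_moves --moves '[0.01, 0, 0.25, 0, 0, 0, 0.01, 0, 0.48, 0, 0, 0, 0.01, 0, 0.63, 0, 0, 0, 0.01, 0, 0.63, 0, 0, 0, 0.01, -0.07, 0.63, 0, 0, 0, 0.01, -0.14, 0.63, 0, 0, 0, 0.01, -0.21, 0.63, 0, 0, 0, 0.01, -0.28, 0.63, 0, 0, 0, 0.01, -0.35, 0.63, 0, 0, 0, 0.01, -0.42, 0.63, 0, 0, 0, 0.01, -0.49, 0.63, 0, 0, 0, 0.01, -0.55, 0.63, 0, 0, 0, 0.01, -0.55, 0.63, 0, 0, 0, 0.01, -0.55, 0.63, 0, 0, 0]'

```text
time: 23.4
tcp_pos: [0.5984, -0.2014, 0.1974]
tcp_rot: [[0.997, -0.078, 0.004], [-0.078, -0.997, 0.005], [0.004, -0.006, -1.0]]
contact_force: [-0.9, -2.0, 1.1]
finger_gap: 0.023
```

>>> apply_moves --moves '[-0.012, 0, -0.25, 0, 0, 0, -0.012, 0, -0.55, 0, 0, 0, -0.012, 0, -0.63, 0, 0, 0, -0.012, 0.2, -0.63, 0, 0, 0, -0.012, 0.4, -0.63, 0, 0, 0, -0.012, 0.57, -0.63, 0, 0, 0, -0.012, 0.57, -0.63, 0, 0, 0, -0.012, 0.57, -0.63, 0, 0, 0]'

```text
time: 24.2
tcp_pos: [0.5952, -0.2304, 0.2281]
tcp_rot: [[0.997, -0.079, 0.003], [-0.079, -0.997, 0.006], [0.002, -0.006, -1.0]]
contact_force: [1.1, -0.1, -0.9]
finger_gap: 0.023
```

```bash
python3 look.py w13
```

```text
tip in slot x,y mm [ -0.5 -16.5] z below cover 13.4 F [ 1.1 -0.1 -0.9] 24.2
```

View pics/w13b.png

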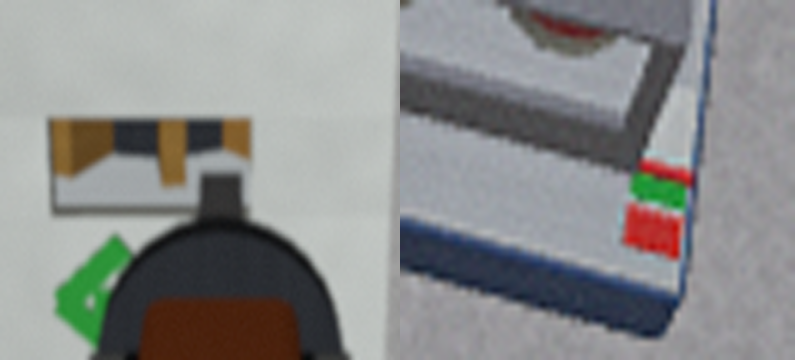

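>>> apply_moves --moves '[0.01, 0, 0.25, 0, 0, 0, 0.01, 0, 0.48, 0, 0, 0, 0.01, 0, 0.63, 0, 0, 0, 0.01, 0, 0.63, 0, 0, 0, 0.01, -0.07, 0.63, 0, 0, 0, 0.01, -0.14, 0.63, 0, 0, 0, 0.01, -0.21, 0.63, 0, 0, 0, 0.01, -0.28, 0.63, 0, 0, 0, 0.01, -0.35, 0.63, 0, 0, 0, 0.01, -0.42, 0.63, 0, 0, 0, 0.01, -0.49, 0.63, 0, 0, 0, 0.01, -0.56, 0.63, 0, 0, 0, 0.01, -0.56, 0.63, 0, 0, 0, 0.01, -0.56, 0.63, 0, 0, 0]'

```text
time: 25.7
tcp_pos: [0.5985, -0.2013, 0.1975]
tcp_rot: [[0.997, -0.077, 0.004], [-0.077, -0.997, 0.006], [0.004, -0.007, -1.0]]
contact_force: [-1.2, -1.2, 0.2]
finger_gap: 0.0236
```

>>> apply_moves --moves '[-0.012, 0, -0.25, 0, 0, 0, -0.012, 0, -0.55, 0, 0, 0, -0.012, 0, -0.63, 0, 0, 0, -0.012, 0.2, -0.63, 0, 0, 0, -0.012, 0.4, -0.63, 0, 0, 0, -0.012, 0.57, -0.63, 0, 0, 0, -0.012, 0.57, -0.63, 0, 0, 0, -0.012, 0.57, -0.63, 0, 0, 0]'

```text
time: 26.5
tcp_pos: [0.5952, -0.2303, 0.2281]
tcp_rot: [[0.997, -0.078, 0.003], [-0.078, -0.997, 0.007], [0.003, -0.007, -1.0]]
contact_force: [0.7, -0.5, -1.2]
finger_gap: 0.0233
```

```bash
python3 look.py w14
```

```text
tip in slot x,y mm [ -0.4 -16.4] z below cover 13.4 F [ 0.7 -0.5 -1.2] 26.5
```

View pics/w14b.png

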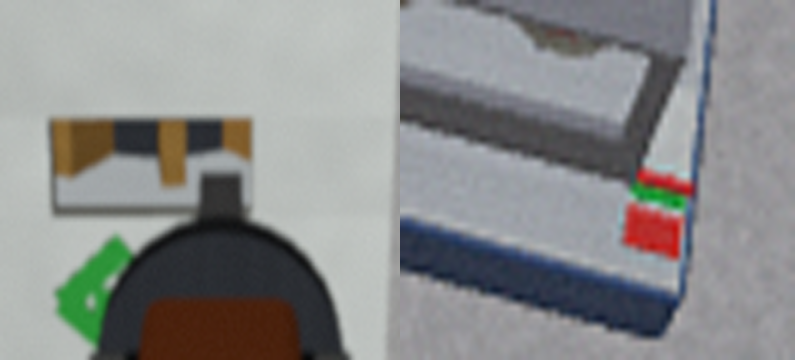

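>>> apply_moves --moves '[0.01, 0, 0.25, 0, 0, 0, 0.01, 0, 0.48, 0, 0, 0, 0.01, 0, 0.63, 0, 0, 0, 0.01, 0, 0.63, 0, 0, 0, 0.01, -0.07, 0.63, 0, 0, 0, 0.01, -0.14, 0.63, 0, 0, 0, 0.01, -0.21, 0.63, 0, 0, 0, 0.01, -0.28, 0.63, 0, 0, 0, 0.01, -0.33, 0.63, 0, 0, 0, 0.01, -0.33, 0.63, 0, 0, 0, 0.01, -0.33, 0.63, 0, 0, 0]'

```text
time: 27.7
tcp_pos: [0.5974, -0.213, 0.1973]
tcp_rot: [[0.997, -0.077, 0.004], [-0.077, -0.997, 0.007], [0.004, -0.007, -1.0]]
contact_force: [-1.0, -1.7, -1.5]
finger_gap: 0.0231
```

>>> apply_moves --moves '[-0.012, 0, -0.25, 0, 0, 0, -0.012, 0, -0.55, 0, 0, 0, -0.012, 0, -0.9, 0, 0, 0, -0.012, 0, -1.4, 0, 0, 0, -0.012, 0, -1.6, 0, 0, 0, -0.012, 0, -1.6, 0, 0, 0]'

```text
time: 28.3
tcp_pos: [0.5975, -0.2132, 0.2799]
tcp_rot: [[0.997, -0.077, 0.01], [-0.077, -0.997, 0.007], [0.009, -0.007, -1.0]]
contact_force: [0.6, 0.4, -1.3]
finger_gap: 0.023
```

```bash
python3 look.py w15; python3 - <<'E'
from h import *
go([.4322,-.0335,.275],np.radians(-5.4))
E
```

```text
tip in slot x,y mm [0.5 0.9] z below cover 65.2 F [ 0.6  0.4 -1.3] 28.3
shift [-3.548 -3.323  0.049] rot [-0.059 -0.02   0.12 ] t 28.4 F [-0.6 -1.1 -2.1] gap 0.0234
```

View pics/w15b.png

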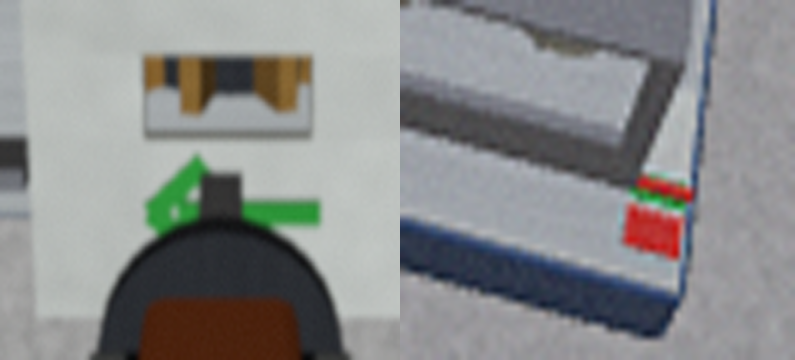

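>>> apply_moves --moves '[-0.8, -0.75, 0, 0, 0, 0, -1.6, -1.5, 0, 0, 0, 0, -2.4, -2.25, 0, 0, 0, 0, -3.1, -2.9, 0.05, -0.06, -0.02, 0.12, -3.55, -3.32, 0.05, -0.06, -0.02, 0.12, -3.55, -3.32, 0.05, -0.06, -0.02, 0.12, -3.55, -3.32, 0.05, -0.06, -0.02, 0.12, -3.55, -3.32, 0.05, -0.06, -0.02, 0.12]'

```text
time: 29.2
tcp_pos: [0.4324, -0.0338, 0.2745]
tcp_rot: [[0.996, -0.095, -0.001], [-0.095, -0.996, -0.0], [-0.001, 0.0, -1.0]]
contact_force: [0.6, 0.4, -1.0]
finger_gap: 0.0235
```

```bash
python3 - <<'E'
from h import *
p=snap('wrist');save(p,'w16')
go([.4322,-.0335,.0925],np.radians(-5.4))
print(proj(p,[.4302,-.0341,.07]))
p=snap('scene');save(p,'s16')
c=cv2.imread('pics/s16.png');a=cv2.resize(c[120:240,200:340],None,fx=5,fy=5,interpolation=cv2.INTER_CUBIC);cv2.imwrite('pics/s16b.png',a)
c=cv2.imread('pics/w16.png');a=cv2.resize(c[120:270,200:360],None,fx=4,fy=4,interpolation=cv2.INTER_CUBIC);cv2.imwrite('pics/w16b.png',a)
E
```

```text
shift [-0.005 -0.012  3.639] rot [ 0.003  0.007 -0.009] t 29.25 F [-0.1  0.2 -1.7] gap 0.0232
[275.26861793 185.31958157]
```

View pics/w16b.png

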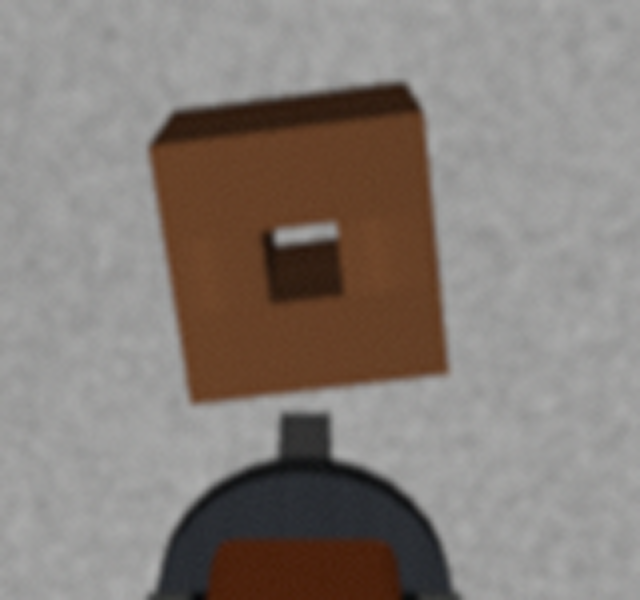

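View pics/s16b.png

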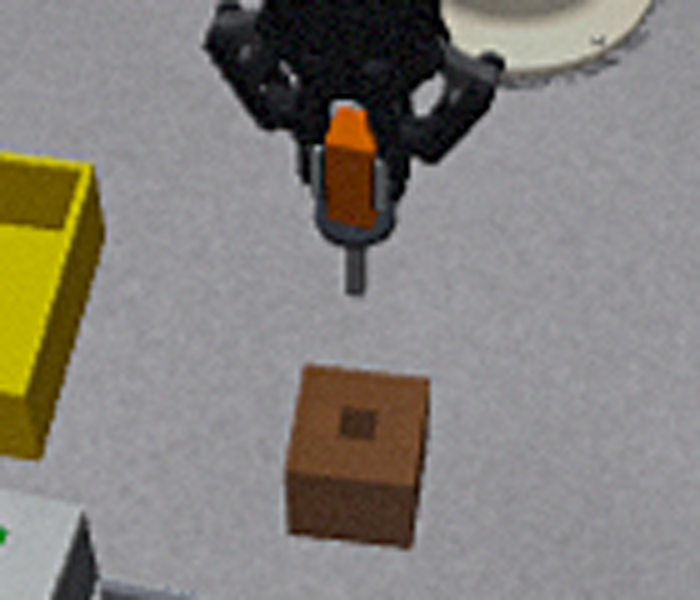

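>>> apply_moves --moves '[0, -0.012, 0.6, 0, 0, 0, 0, -0.012, 1.3, 0, 0, 0, 0, -0.012, 1.9, 0, 0, 0, 0, -0.012, 2.2, 0, 0, 0, 0, -0.012, 2.4, 0, 0, 0, 0, -0.012, 2.6, 0, 0, 0, 0, -0.012, 2.8, 0, 0, 0, 0, -0.012, 3.0, 0, 0, 0, 0, -0.012, 3.2, 0, 0, 0, 0, -0.012, 3.4, 0, 0, 0, 0, -0.012, 3.55, 0, 0, 0, 0, -0.012, 3.63, 0, 0, 0, 0, -0.012, 3.65, 0, 0, 0, 0, -0.012, 3.65, 0, 0, 0]'

```text
time: 30.7
tcp_pos: [0.4327, -0.0336, 0.092]
tcp_rot: [[0.995, -0.096, -0.0], [-0.096, -0.995, -0.0], [-0.0, 0.0, -1.0]]
contact_force: [-0.2, -0.8, -0.9]
finger_gap: 0.023
```

```bash
python3 - <<'E'
from h import *
s=readout.state();print(s['tcp_pos'],s['contact_force'])
E
```

```text
[ 0.43268336 -0.03358442  0.09203515] [-0.23160196 -0.75781036 -0.91909102]
```

>>> apply_moves --moves '[0, 0, 0.01, 0, 0, 0, 0, 0, 0.01, 0, 0, 0, 0, 0, 0.01, 0, 0, 0, 0, 0, 0.01, 0, 0, 0, 0, 0, 0.01, 0, 0, 0, 0, 0, 0.01, 0, 0, 0, 0, 0, 0.01, 0, 0, 0]' --claw 0

```text
time: 31.4
tcp_pos: [0.4327, -0.0336, 0.0915]
tcp_rot: [[0.995, -0.096, -0.0], [-0.096, -0.995, -0.0], [-0.0, 0.0, -1.0]]
contact_force: [0.2, -0.3, -0.3]
finger_gap: 0.0857
```

>>> apply_moves --moves '[0, 0, -0.3, 0, 0, 0, 0, 0, -0.8, 0, 0, 0, 0, 0, -1.6, 0, 0, 0, 0, 0, -2.6, 0, 0, 0, 0, 0, -3.6, 0, 0, 0, 0, 0, -4.6, 0, 0, 0, 0, 0, -4.6, 0, 0, 0, 0, 0, -4.6, 0, 0, 0]'

```text
time: 32.2
tcp_pos: [0.4329, -0.0333, 0.3225]
tcp_rot: [[0.995, -0.096, 0.002], [-0.096, -0.995, 0.001], [0.002, -0.001, -1.0]]
contact_force: [-0.9, 0.3, -1.1]
finger_gap: 0.0851
```

```bash
python3 - <<'E'
from h import *
p=snap('wrist');save(p,'w17')
p=snap('top');save(p,'t17')
for q,z in [('basket',0),('bin',0)]:
    g=mask(p,q);k=max(cv2.findContours(g,0,2)[0],key=cv2.contourArea);r=cv2.minAreaRect(k);P=np.array([atz(p,x,.07) for x in cv2.boxPoints(r)]);print(q,P.mean(0))
    for i in range(2): d=P[(i+1)%4]-P[i];print(np.linalg.norm(d),np.degrees(np.arctan2(d[1],d[0])))
for y in (.095,.17,.245): print(wsh(0,y))
E
```

```text
basket [0.3017891  0.35771443 0.07      ]
0.04985271236880452 -92.29868971546448
0.06163633609126596 -178.06660166699209
bin [ 0.35598781 -0.32912929  0.07      ]
0.2444608779456312 -89.57713506346832
0.1708854430596613 174.72544574993435
[0.61395073 0.03917861]
[0.61996565 0.11393703]
[0.62598056 0.18869545]
```

View pics/w17.png

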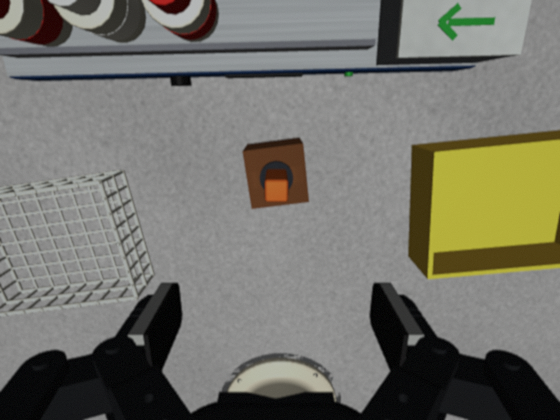

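View pics/t17.png

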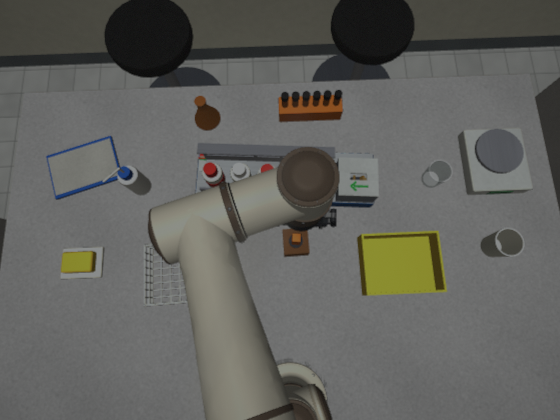

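```bash
python3 - <<'E'
from h import *
go([.60,.10,.31],YAW)
E
```

```text
shift [ 3.088 -2.982  0.185] rot [ 0.009  0.026 -0.111] t 32.4 F [ 0.2  0.4 -0.4] gap 0.0852
```

>>> apply_moves --moves '[3.1, -3, 0.2, 0, 0, -0.1, 3.1, -3, 0.2, 0, 0, -0.1, 3.1, -3, 0.2, 0, 0, -0.1, 3.1, -3, 0.2, 0, 0, -0.1, 3.1, -3, 0.2, 0, 0, -0.1, 3.1, -3, 0.2, 0, 0, -0.1, 3.1, -3, 0.2, 0, 0, -0.1, 3.1, -3, 0.2, 0, 0, -0.1]' --claw 0.35

```text
time: 33.2
tcp_pos: [0.5999, 0.1, 0.3092]
tcp_rot: [[0.997, -0.082, -0.004], [-0.082, -0.997, -0.001], [-0.004, 0.002, -1.0]]
contact_force: [-0.7, -0.4, -0.3]
finger_gap: 0.0557
```

```bash
python3 - <<'E'
from h import *
import pickle
p=snap('wrist');save(p,'w18');pickle.dump(p,open('w18.pkl','wb'))
for y in (.095,.17,.245): print(proj(p,[*wsh(0,y),.168]))
for q in ('jar_r1','jar_w1'):
    for m in mark(p,q,3): print(q,m,atz(p,m[1],.06)[:2])
    for d in optics.cut_out(p,q)[:3]: print(d['score'],d['uv'],d['pixels'].sum())
p=snap('top');save(p,'t18')
E
```

```text
[342.95831153 178.72357818]
[256.66642223 179.00086566]
[170.32929998 179.27829848]
jar_r1 (0.74, array([195.3, 162.7])) [0.62091517 0.19210148]
jar_r1 (0.56, array([327.4, 159.7])) [0.61147271 0.03671964]
0.75 [183.9, 172.9] 3457
0.67 [337.2, 168.6] 3028
jar_w1 (0.95, array([260.1, 158. ])) [0.62006015 0.11542284]
jar_w1 (0.75, array([ 22.7, 162. ])) [0.63866187 0.39431698]
0.64 [256.9, 168.3] 2836
```

View pics/w18.png

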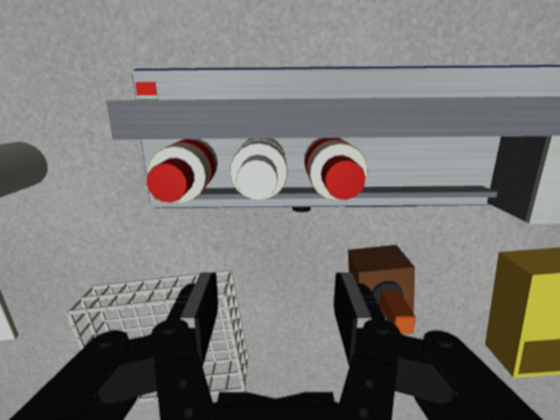

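View pics/t18.png

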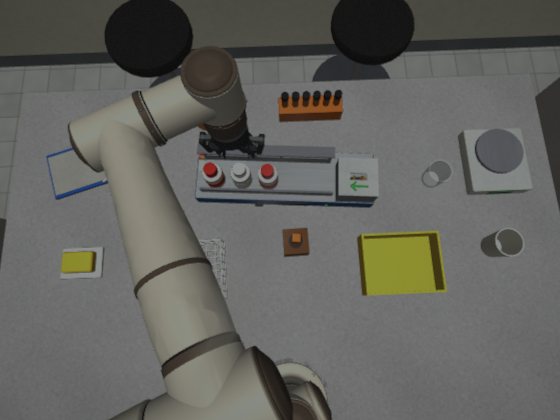

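```bash
python3 - <<'E'
from h import *
go([*wsh(0,.095),.140],YAW)
E
```

```text
shift [0.381 1.194 3.397] rot [ 0.006  0.021 -0.014] t 33.5 F [-0.1 -0.5  0.3] gap 0.0553
```

>>> apply_moves --moves '[0.38, 0.6, 0, 0, 0, 0, 0.38, 1.19, 0.5, 0, 0.02, 0, 0.38, 1.19, 1.3, 0, 0.02, 0, 0.38, 1.19, 2.0, 0, 0.02, 0, 0.38, 1.19, 2.6, 0, 0.02, 0, 0.38, 1.19, 3.0, 0, 0.02, 0, 0.38, 1.19, 3.25, 0, 0.02, 0, 0.38, 1.19, 3.4, 0, 0.02, 0, 0.38, 1.19, 3.4, 0, 0.02, 0, 0.38, 1.19, 3.4, 0, 0.02, 0]' --claw 0.35

```text
time: 34.5
tcp_pos: [0.6147, 0.0396, 0.141]
tcp_rot: [[0.997, -0.082, 0.002], [-0.082, -0.997, -0.0], [0.002, 0.0, -1.0]]
contact_force: [-0.6, -0.0, 0.6]
finger_gap: 0.0553
```

>>> apply_moves --moves '[0, 0, 0, 0, 0, 0, 0, 0, 0, 0, 0, 0, 0, 0, 0, 0, 0, 0, 0, 0, 0, 0, 0, 0, 0, 0, 0, 0, 0, 0, 0, 0, 0, 0, 0, 0]' --claw 1 --newtons 50

```text
time: 35.1
tcp_pos: [0.6156, 0.0396, 0.1427]
tcp_rot: [[0.997, -0.081, 0.005], [-0.081, -0.997, -0.0], [0.005, -0.0, -1.0]]
contact_force: [0.0, -0.4, 6.5]
finger_gap: 0.0349
```

>>> apply_moves --moves '[0, 0, -0.15, 0, 0, 0, 0, 0, -0.4, 0, 0, 0, 0, 0, -0.8, 0, 0, 0, 0, 0, -1.4, 0, 0, 0, 0, 0, -2.1, 0, 0, 0, 0, 0, -2.8, 0, 0, 0, 0, 0, -3.2, 0, 0, 0, 0, 0, -3.2, 0, 0, 0]'

```text
time: 35.9
tcp_pos: [0.6161, 0.0399, 0.307]
tcp_rot: [[0.997, -0.081, 0.013], [-0.081, -0.997, 0.001], [0.013, -0.002, -1.0]]
contact_force: [-0.7, 1.0, -2.1]
finger_gap: 0.0345
```

```bash
python3 - <<'E'
from h import *
p=snap('wrist');save(p,'w19')
p=snap('scene');save(p,'s19')
E
```

```text
(no output)
```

View pics/s19.png

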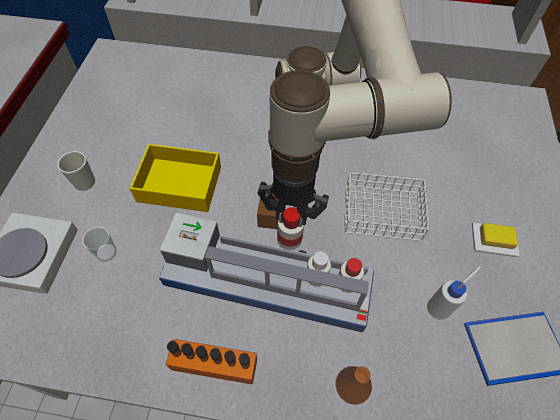

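View pics/w19.png

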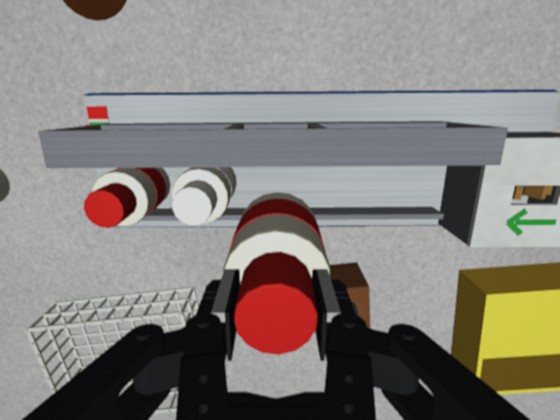

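```bash
python3 - <<'E'
from h import *
p=snap('scene')
b=[(149,146),(220,151),(210,208),(132,198)];k=[(348,173),(425,178),(428,236),(345,231)]
for q in (b,k):
    P=np.array([atz(p,u,.07) for u in q]);print(P[:,:2].round(3).tolist(),P.mean(0))
p=snap('top');q=[(360,233),(441,231),(445,293),(362,297)]
P=np.array([atz(p,u,.07) for u in q]);print(P[:,:2].round(3).tolist(),P.mean(0))
go([.355,-.275,.307],YAW)
E
```

```text
[[0.285, -0.435], [0.268, -0.219], [0.471, -0.199], [0.475, -0.422]] [ 0.37493703 -0.3185909   0.07      ]
[[0.288, 0.168], [0.269, 0.389], [0.462, 0.393], [0.483, 0.174]] [0.37549234 0.28088538 0.07      ]
[[0.443, -0.219], [0.44, -0.45], [0.268, -0.437], [0.267, -0.209]] [ 0.35455217 -0.32879372  0.07      ]
shift [-4.645  6.694 -0.131] rot [ 0.005 -0.006 -0.01 ] t 36.1 F [-0.1 -0.2 -0.9] gap 0.0346
```

>>> apply_moves --moves '[-0.6, 0.9, -0.1, 0, 0, 0, -1.2, 1.8, -0.1, 0, 0, 0, -1.8, 2.6, -0.1, 0, 0, 0, -2.4, 3.4, -0.1, 0, 0, 0, -3.0, 4.3, -0.1, 0, 0, 0, -3.6, 5.1, -0.1, 0, 0, 0, -4.1, 5.9, -0.1, 0, 0, 0, -4.6, 6.69, -0.1, 0, 0, 0, -4.6, 6.69, -0.1, 0, 0, 0, -4.6, 6.69, -0.1, 0, 0, 0, -4.6, 6.69, -0.1, 0, 0, 0]'

```text
time: 37.2
tcp_pos: [0.3574, -0.2745, 0.3046]
tcp_rot: [[0.997, -0.082, -0.001], [-0.082, -0.997, 0.0], [-0.001, -0.0, -1.0]]
contact_force: [0.6, -0.4, -1.9]
finger_gap: 0.0344
```

```bash
python3 - <<'E'
from h import *
p=snap('wrist');save(p,'w20')
g=go([.357,-.275,.092],YAW)
for u in [(.272,-.275),(.272,-.217),(.442,-.217),(.442,-.437),(.272,-.437)]: print(u,proj(p,[*u,.07]))
E
```

```text
shift [-0.012  0.016  4.254] rot [ 0.     0.003 -0.002] t 37.25 F [ 0.1 -0.5 -1.1] gap 0.0347
(0.272, -0.275) [281.05219423 244.77172663]
(0.272, -0.217) [234.45185822 248.30004572]
(0.442, -0.217) [215.03270472 104.37590711]
(0.442, -0.437) [421.61881608  86.29688981]
(0.272, -0.437) [413.09570282 234.77412421]
```

View pics/w20.png

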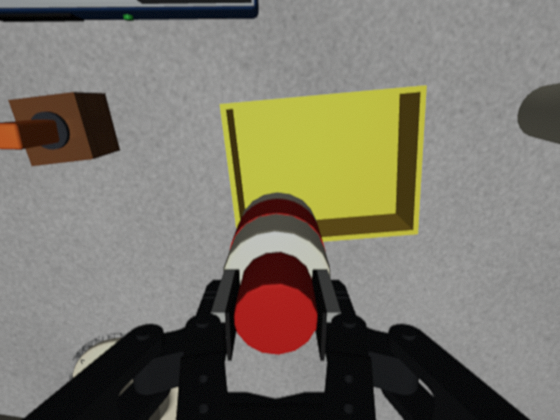

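>>> apply_moves --moves '[0, 0.1, 0.8, 0, 0, 0, 0, 0.1, 1.7, 0, 0, 0, 0, 0.1, 2.5, 0, 0, 0, 0, 0.1, 3.2, 0, 0, 0, 0, 0.1, 3.7, 0, 0, 0, 0, 0.1, 4.0, 0, 0, 0, 0, 0.1, 4.2, 0, 0, 0, 0, 0.1, 4.26, 0, 0, 0, 0, 0.1, 4.26, 0, 0, 0, 0, 0.1, 4.26, 0, 0, 0]'

```text
time: 38.25
tcp_pos: [0.3582, -0.2793, 0.0925]
tcp_rot: [[0.997, -0.08, 0.001], [-0.08, -0.997, -0.001], [0.001, 0.001, -1.0]]
contact_force: [1.0, 0.5, -1.0]
finger_gap: 0.0346
```

>>> apply_moves --moves '[0, 0, 0, 0, 0, 0, 0, 0, 0, 0, 0, 0, 0, 0, 0, 0, 0, 0, 0, 0, 0, 0, 0, 0, 0, 0, 0, 0, 0, 0]' --claw 0.35

```text
time: 38.75
tcp_pos: [0.3582, -0.2794, 0.0927]
tcp_rot: [[0.997, -0.08, 0.002], [-0.08, -0.997, -0.001], [0.002, 0.001, -1.0]]
contact_force: [0.5, 0.2, 1.6]
finger_gap: 0.0557
```

>>> apply_moves --moves '[0, 0, -0.3, 0, 0, 0, 0, 0, -0.9, 0, 0, 0, 0, 0, -1.7, 0, 0, 0, 0, 0, -2.6, 0, 0, 0, 0, 0, -3.5, 0, 0, 0, 0, 0, -4.2, 0, 0, 0, 0, 0, -4.2, 0, 0, 0]'

```text
time: 39.45
tcp_pos: [0.3601, -0.2805, 0.3084]
tcp_rot: [[0.997, -0.079, 0.013], [-0.079, -0.997, -0.006], [0.013, 0.005, -1.0]]
contact_force: [0.6, 0.1, -0.7]
finger_gap: 0.0553
```

```bash
python3 - <<'E'
from h import *
p=snap('wrist');save(p,'w21')
go([*wsh(0,.245),.307],YAW)
E
```

```text
shift [ 4.579 -9.763 -0.022] rot [ 0.017 -0.056  0.003] t 39.5 F [-0.6  0.5 -0.4] gap 0.0553
```

View pics/w21.png

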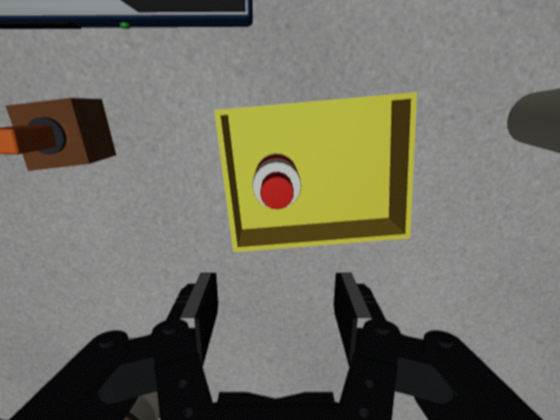

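>>> apply_moves --moves '[0.4, -0.9, 0, 0, 0, 0, 0.8, -1.8, 0, 0, 0, 0, 1.2, -2.7, 0, 0, 0, 0, 1.6, -3.6, 0, 0, 0, 0, 2.0, -4.5, 0, 0, 0, 0, 2.5, -5.4, 0, 0, 0, 0, 2.9, -6.3, 0, 0, 0, 0, 3.3, -7.2, 0, 0, 0, 0, 3.7, -8.1, 0, 0, 0, 0, 4.2, -9.0, 0, 0, -0.06, 0, 4.58, -9.76, 0, 0, -0.06, 0, 4.58, -9.76, 0, 0, -0.06, 0, 4.58, -9.76, 0, 0, -0.06, 0, 4.58, -9.76, 0, 0, -0.06, 0]'

```text
time: 40.9
tcp_pos: [0.6254, 0.1878, 0.305]
tcp_rot: [[0.997, -0.08, -0.002], [-0.08, -0.997, -0.003], [-0.002, 0.004, -1.0]]
contact_force: [-0.2, 0.2, 0.7]
finger_gap: 0.0555
```

```bash
python3 - <<'E'
from h import *
p=snap('wrist');save(p,'w22')
print(proj(p,[*wsh(0,.245),.168]),proj(p,[*wsh(0,.17),.168]))
go([*wsh(0,.245),.140],YAW)
E
```

```text
[273.11993674 200.90643184] [358.68647364 200.73852633]
shift [ 0.013 -0.034  3.315] rot [ 0.021  0.009 -0.003] t 40.95 F [ 0.2 -1.   0.2] gap 0.0553
```

View pics/w22.png

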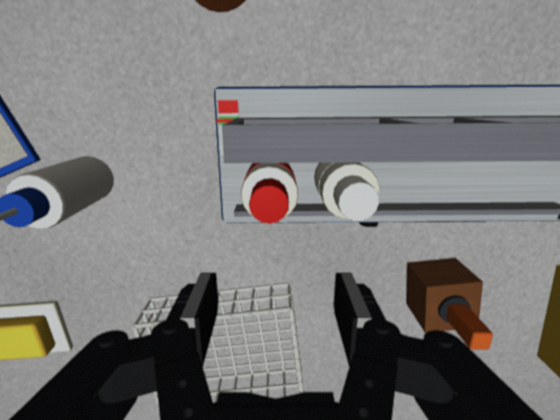

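>>> apply_moves --moves '[0.01, -0.09, 0.5, 0.02, 0, 0, 0.01, -0.09, 1.3, 0.02, 0, 0, 0.01, -0.09, 2.0, 0.02, 0, 0, 0.01, -0.09, 2.6, 0.02, 0, 0, 0.01, -0.09, 3.0, 0.02, 0, 0, 0.01, -0.09, 3.2, 0.02, 0, 0, 0.01, -0.09, 3.31, 0.02, 0, 0, 0.01, -0.09, 3.31, 0.02, 0, 0]'

```text
time: 41.75
tcp_pos: [0.6262, 0.191, 0.1407]
tcp_rot: [[0.997, -0.081, -0.001], [-0.081, -0.997, 0.0], [-0.001, -0.0, -1.0]]
contact_force: [0.2, 0.8, 1.1]
finger_gap: 0.055
```

>>> apply_moves --moves '[0, 0, 0, 0, 0, 0, 0, 0, 0, 0, 0, 0, 0, 0, 0, 0, 0, 0, 0, 0, 0, 0, 0, 0, 0, 0, 0, 0, 0, 0, 0, 0, 0, 0, 0, 0]' --claw 1

```text
time: 42.35
tcp_pos: [0.6272, 0.1915, 0.1426]
tcp_rot: [[0.997, -0.081, 0.003], [-0.081, -0.997, 0.001], [0.003, -0.001, -1.0]]
contact_force: [0.3, 1.0, 5.1]
finger_gap: 0.0345
```

>>> apply_moves --moves '[0, 0, -0.15, 0, 0, 0, 0, 0, -0.4, 0, 0, 0, 0, 0, -0.8, 0, 0, 0, 0, 0, -1.4, 0, 0, 0, 0, 0, -2.1, 0, 0, 0, 0, 0, -2.8, 0, 0, 0, 0, 0, -3.3, 0, 0, 0, 0, 0, -3.3, 0, 0, 0, 0, 0, -3.3, 0, 0, 0]'

```text
time: 43.25
tcp_pos: [0.6262, 0.1913, 0.3074]
tcp_rot: [[0.997, -0.081, 0.002], [-0.081, -0.997, 0.002], [0.002, -0.002, -1.0]]
contact_force: [0.6, -0.2, -3.4]
finger_gap: 0.0351
```

```bash
python3 - <<'E'
from h import *
p=snap('scene');save(p,'s23')
go([.357,-.384,.307],YAW)
E
```

```text
shift [-4.43  11.899 -0.024] rot [-0.005  0.004 -0.004] t 43.3 F [-0.2  0.  -1.4] gap 0.0344
```

View pics/s23.png

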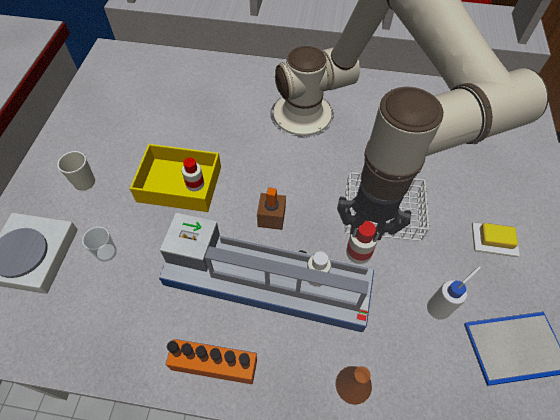

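>>> apply_moves --moves '[-0.3, 0.8, 0, 0, 0, 0, -0.6, 1.6, 0, 0, 0, 0, -0.9, 2.5, 0, 0, 0, 0, -1.3, 3.4, 0, 0, 0, 0, -1.6, 4.3, 0, 0, 0, 0, -1.9, 5.2, 0, 0, 0, 0, -2.3, 6.1, 0, 0, 0, 0, -2.6, 7.0, 0, 0, 0, 0, -2.9, 7.9, 0, 0, 0, 0, -3.3, 8.8, 0, 0, 0, 0, -3.6, 9.7, 0, 0, 0, 0, -3.9, 10.6, 0, 0, 0, 0, -4.2, 11.3, 0, 0, 0, 0, -4.43, 11.9, 0, 0, 0, 0, -4.43, 11.9, 0, 0, 0, 0, -4.43, 11.9, 0, 0, 0, 0, -4.43, 11.9, 0, 0, 0, 0]'

```text
time: 45.0
tcp_pos: [0.3569, -0.3832, 0.3047]
tcp_rot: [[0.997, -0.08, -0.002], [-0.08, -0.997, 0.002], [-0.002, -0.002, -1.0]]
contact_force: [-0.7, 0.5, -2.3]
finger_gap: 0.0347
```

```bash
python3 - <<'E'
from h import *
p=snap('wrist');save(p,'w24')
p2=snap('scene');save(p2,'s24')
go([.357,-.384,.0925],YAW)
for u in [(.272,-.222),(.442,-.222),(.442,-.442),(.272,-.442)]: print(u,proj(p,[*u,.07]))
E
```

```text
shift [-0.     0.023  4.257] rot [-0.009  0.009  0.007] t 45.1 F [-0.1 -0.1 -1.7] gap 0.0344
(0.272, -0.222) [152.27892507 253.53569558]
(0.442, -0.222) [120.42383438 111.60295979]
(0.442, -0.442) [323.91127983  94.05149802]
(0.272, -0.442) [328.50351478 240.53403631]
```

View pics/w24.png

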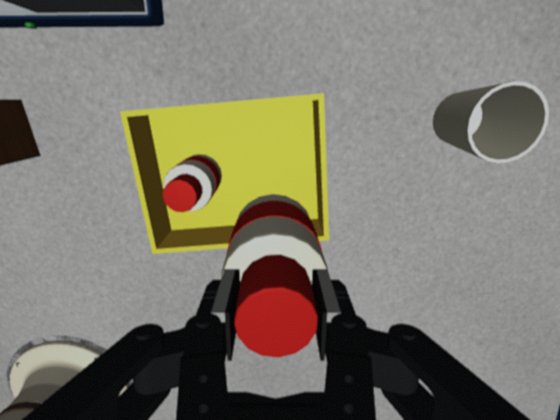

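>>> apply_moves --moves '[0, 0, 0.8, 0, 0, 0, 0, 0, 1.7, 0, 0, 0, 0, 0, 2.5, 0, 0, 0, 0, 0, 3.2, 0, 0, 0, 0, 0, 3.7, 0, 0, 0, 0, 0, 4.0, 0, 0, 0, 0, 0, 4.2, 0, 0, 0, 0, 0, 4.26, 0, 0, 0, 0, 0, 4.26, 0, 0, 0, 0, 0, 4.26, 0, 0, 0]'

```text
time: 46.1
tcp_pos: [0.3579, -0.3831, 0.0934]
tcp_rot: [[0.997, -0.079, 0.001], [-0.079, -0.997, 0.0], [0.001, -0.0, -1.0]]
contact_force: [1.0, 0.7, -1.4]
finger_gap: 0.0346
```

>>> apply_moves --moves '[0, 0, 0, 0, 0, 0, 0, 0, 0, 0, 0, 0, 0, 0, 0, 0, 0, 0, 0, 0, 0, 0, 0, 0, 0, 0, 0, 0, 0, 0]' --claw 0.35

```text
time: 46.6
tcp_pos: [0.3579, -0.3832, 0.0936]
tcp_rot: [[0.997, -0.079, 0.001], [-0.079, -0.997, -0.0], [0.001, 0.0, -1.0]]
contact_force: [-0.1, 0.5, 0.7]
finger_gap: 0.0552
```

>>> apply_moves --moves '[0, 0, -0.3, 0, 0, 0, 0, 0, -0.9, 0, 0, 0, 0, 0, -1.7, 0, 0, 0, 0, 0, -2.6, 0, 0, 0, 0, 0, -3.5, 0, 0, 0, 0, 0, -4.2, 0, 0, 0, 0, 0, -4.2, 0, 0, 0]'

```text
time: 47.3
tcp_pos: [0.3596, -0.3849, 0.3098]
tcp_rot: [[0.997, -0.078, 0.011], [-0.078, -0.997, -0.008], [0.011, 0.007, -1.0]]
contact_force: [0.2, 0.1, -0.2]
finger_gap: 0.0556
```

```bash
python3 - <<'E'
from h import *
p=snap('wrist');save(p,'w25')
p=snap('top');save(p,'t25')
go([*wsh(0,.17),.307],YAW)
E
```

```text
shift [  4.443 -10.322  -0.049] rot [ 0.002 -0.02   0.009] t 47.4 F [-0.2 -0.4 -0.9] gap 0.0558
```

View pics/w25.png

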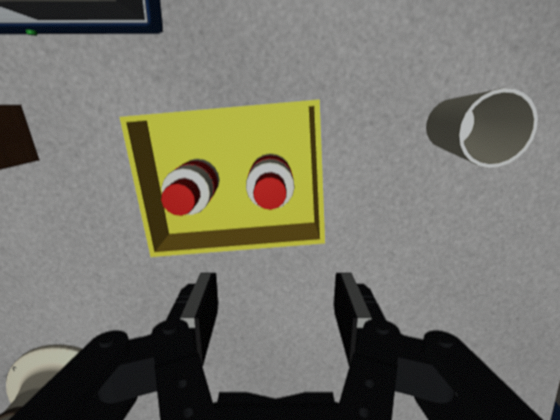

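View pics/t25.png

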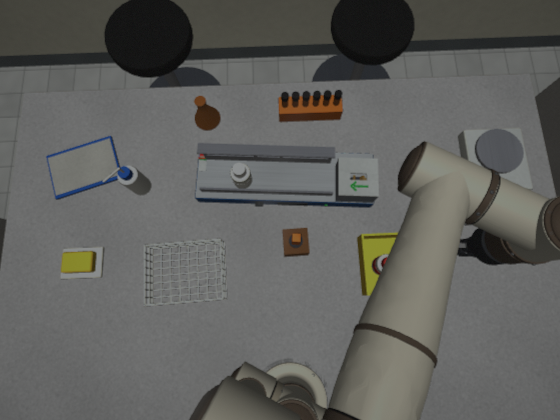

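>>> apply_moves --moves '[0.4, -0.9, 0, 0, 0, 0, 0.8, -1.8, 0, 0, 0, 0, 1.2, -2.7, 0, 0, 0, 0, 1.6, -3.6, 0, 0, 0, 0, 2.0, -4.5, 0, 0, 0, 0, 2.3, -5.4, 0, 0, 0, 0, 2.7, -6.3, 0, 0, 0, 0, 3.1, -7.2, 0, 0, 0, 0, 3.5, -8.1, 0, 0, 0, 0, 3.9, -9.0, 0, 0, 0, 0, 4.2, -9.7, 0, 0, -0.02, 0, 4.44, -10.32, 0, 0, -0.02, 0, 4.44, -10.32, 0, 0, -0.02, 0, 4.44, -10.32, 0, 0, -0.02, 0, 4.44, -10.32, 0, 0, -0.02, 0]'

```text
time: 48.9
tcp_pos: [0.6192, 0.113, 0.3036]
tcp_rot: [[0.997, -0.079, -0.002], [-0.079, -0.997, -0.001], [-0.002, 0.001, -1.0]]
contact_force: [-0.3, -0.4, -0.2]
finger_gap: 0.0556
```

```bash
python3 - <<'E'
from h import *
p=snap('wrist');save(p,'w26')
print(proj(p,[*wsh(0,.17),.168]))
im=cv2.cvtColor(p['color'],cv2.COLOR_RGB2HSV)
go([*wsh(0,.17),.140],YAW)
p=snap('top')
P=np.array([atz(p,u,.07) for u in [(144,242),(226,240),(228,303),(145,306)]]);print(P.mean(0),P[:,:2].round(3).tolist())
for m in mark(p,'basket'): print(m,atz(p,m[1],0))
E
```

```text
[273.41955011 201.13365275]
shift [ 0.017 -0.028  3.282] rot [0.007 0.008 0.002] t 48.95 F [0.2 0.6 1. ] gap 0.0554
[0.35337447 0.27433456 0.07      ] [[0.442, 0.394], [0.439, 0.162], [0.266, 0.157], [0.267, 0.384]]
```

View pics/w26.png

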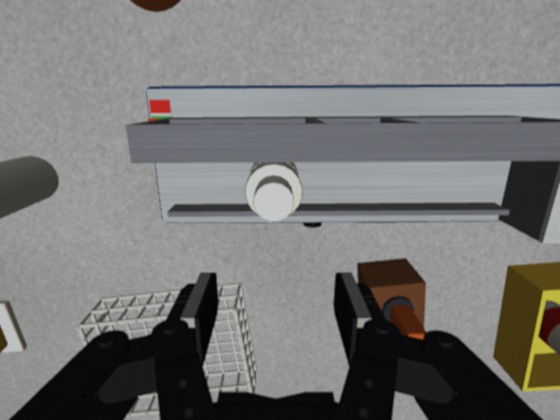

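Cap at (273, 200), as predicted.

>>> apply_moves --moves '[0.015, -0.03, 0.5, 0, 0, 0, 0.015, -0.03, 1.3, 0, 0, 0, 0.015, -0.03, 2.0, 0, 0, 0, 0.015, -0.03, 2.6, 0, 0, 0, 0.015, -0.03, 3.0, 0, 0, 0, 0.015, -0.03, 3.2, 0, 0, 0, 0.015, -0.03, 3.28, 0, 0, 0, 0.015, -0.03, 3.28, 0, 0, 0]'

```text
time: 49.85
tcp_pos: [0.6206, 0.1139, 0.1414]
tcp_rot: [[0.997, -0.08, 0.001], [-0.08, -0.997, -0.0], [0.001, 0.0, -1.0]]
contact_force: [0.9, 0.5, -0.7]
finger_gap: 0.0557
```

>>> apply_moves --moves '[0, 0, 0, 0, 0, 0, 0, 0, 0, 0, 0, 0, 0, 0, 0, 0, 0, 0, 0, 0, 0, 0, 0, 0, 0, 0, 0, 0, 0, 0, 0, 0, 0, 0, 0, 0]' --claw 1

```text
time: 50.45
tcp_pos: [0.6218, 0.1143, 0.1433]
tcp_rot: [[0.997, -0.08, 0.005], [-0.08, -0.997, 0.001], [0.005, -0.001, -1.0]]
contact_force: [0.3, -0.1, 4.8]
finger_gap: 0.0345
```

>>> apply_moves --moves '[0, 0, -0.15, 0, 0, 0, 0, 0, -0.4, 0, 0, 0, 0, 0, -0.8, 0, 0, 0, 0, 0, -1.4, 0, 0, 0, 0, 0, -2.1, 0, 0, 0, 0, 0, -2.8, 0, 0, 0, 0, 0, -3.3, 0, 0, 0, 0, 0, -3.3, 0, 0, 0, 0, 0, -3.3, 0, 0, 0]'

```text
time: 51.35
tcp_pos: [0.6205, 0.1142, 0.308]
tcp_rot: [[0.997, -0.08, 0.004], [-0.08, -0.997, 0.001], [0.004, -0.002, -1.0]]
contact_force: [0.2, 0.4, -2.6]
finger_gap: 0.0344
```

```bash
python3 - <<'E'
from h import *
go([.357,.277,.307],YAW)
E
```

```text
shift [-5.513 -2.823  0.006] rot [-0.013 -0.026  0.001] t 51.35 F [ 0.2  0.4 -2.6] gap 0.0344
```

>>> apply_moves --moves '[-0.8, -0.4, 0, 0, 0, 0, -1.6, -0.8, 0, 0, 0, 0, -2.4, -1.2, 0, 0, 0, 0, -3.2, -1.6, 0, 0, 0, 0, -4.0, -2.0, 0, 0, 0, 0, -4.7, -2.4, 0, 0, 0, 0, -5.2, -2.7, 0, 0, -0.03, 0, -5.5, -2.82, 0, 0, -0.03, 0, -5.5, -2.82, 0, 0, -0.03, 0, -5.5, -2.82, 0, 0, -0.03, 0]'

```text
time: 52.35
tcp_pos: [0.3572, 0.2763, 0.3061]
tcp_rot: [[0.997, -0.079, -0.002], [-0.079, -0.997, -0.0], [-0.002, 0.0, -1.0]]
contact_force: [-0.1, -0.2, -3.2]
finger_gap: 0.0345
```

```bash
python3 - <<'E'
from h import *
p=snap('wrist');save(p,'w27')
p2=snap('top');save(p2,'t27')
go([.357,.277,.0935],YAW)
for u in [(.272,.167),(.442,.167),(.442,.387),(.272,.387)]: print(u,proj(p,[*u,.07]))
E
```

```text
shift [-0.013 -0.013  4.259] rot [-0.001  0.01  -0.005] t 52.45 F [ 0.6 -1.1 -1.4] gap 0.0343
(0.272, 0.167) [368.85063148 237.34637551]
(0.442, 0.167) [370.78772245  90.48367173]
(0.442, 0.387) [166.49835245 107.86530012]
(0.272, 0.387) [192.02797475 250.40355324]
```

View pics/w27.png

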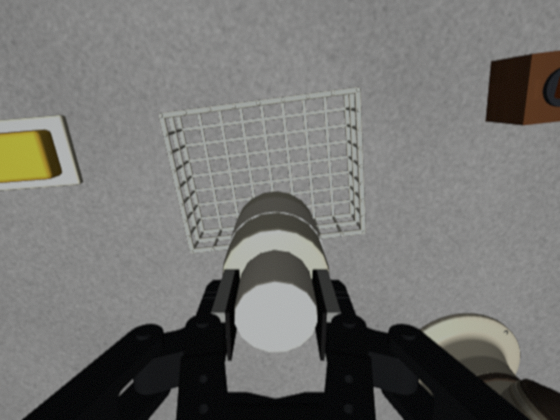

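Basket rim seen at (360,90)–(163,115)–(192,250)–(365,233), which is centred within a few mm of the target. I'll lower the jar.

>>> apply_moves --moves '[0, -0.06, 0.8, 0, 0, 0, 0, -0.06, 1.7, 0, 0, 0, 0, -0.06, 2.5, 0, 0, 0, 0, -0.06, 3.2, 0, 0, 0, 0, -0.06, 3.7, 0, 0, 0, 0, -0.06, 4.0, 0, 0, 0, 0, -0.06, 4.2, 0, 0, 0, 0, -0.06, 4.26, 0, 0, 0, 0, -0.06, 4.26, 0, 0, 0, 0, -0.06, 4.26, 0, 0, 0]'

```text
time: 53.45
tcp_pos: [0.3584, 0.2798, 0.0942]
tcp_rot: [[0.997, -0.081, -0.0], [-0.081, -0.997, 0.002], [-0.0, -0.002, -1.0]]
contact_force: [0.0, -0.9, -1.7]
finger_gap: 0.0346
```

>>> apply_moves --moves '[0, 0, 0, 0, 0, 0, 0, 0, 0, 0, 0, 0, 0, 0, 0, 0, 0, 0, 0, 0, 0, 0, 0, 0, 0, 0, 0, 0, 0, 0]' --claw 0.35

```text
time: 53.95
tcp_pos: [0.3585, 0.2799, 0.0944]
tcp_rot: [[0.997, -0.081, -0.0], [-0.081, -0.997, 0.002], [-0.0, -0.002, -1.0]]
contact_force: [0.3, 0.3, -0.0]
finger_gap: 0.0555
```

>>> apply_moves --moves '[0, 0, -0.3, 0, 0, 0, 0, 0, -0.9, 0, 0, 0, 0, 0, -1.7, 0, 0, 0, 0, 0, -2.6, 0, 0, 0, 0, 0, -3.5, 0, 0, 0, 0, 0, -4.2, 0, 0, 0, 0, 0, -4.2, 0, 0, 0]'

```text
time: 54.65
tcp_pos: [0.3603, 0.2813, 0.3101]
tcp_rot: [[0.997, -0.08, 0.008], [-0.08, -0.997, 0.011], [0.007, -0.012, -1.0]]
contact_force: [-0.1, -0.0, -0.1]
finger_gap: 0.0559
```

```bash
python3 - <<'E'
from h import *
p=snap('wrist');save(p,'w28')
p=snap('scene');save(p,'s28')
c=cv2.imread('pics/s28.png');cv2.imwrite('pics/s28b.png',cv2.resize(c[285:335,320:385],None,fx=8,fy=8,interpolation=cv2.INTER_CUBIC))
print(readout.state()['contact_force'],readout.state()['qd'])
E
```

```text
[-0.76652306  0.02452777 -1.33851182] [-1.28124922e-03  2.64108967e-02 -4.68384153e-02 -8.22669296e-03
  2.94915723e-03 -2.56541610e-05]
```

View pics/w28.png

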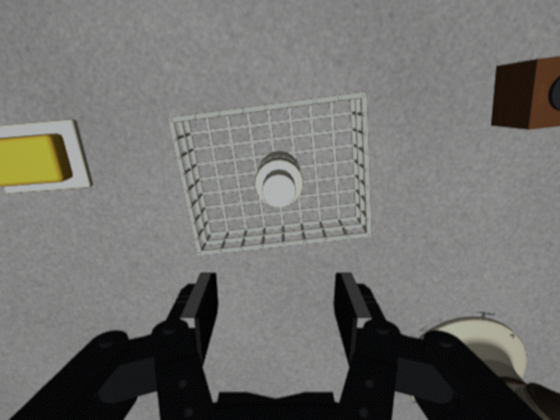

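View pics/s28.png

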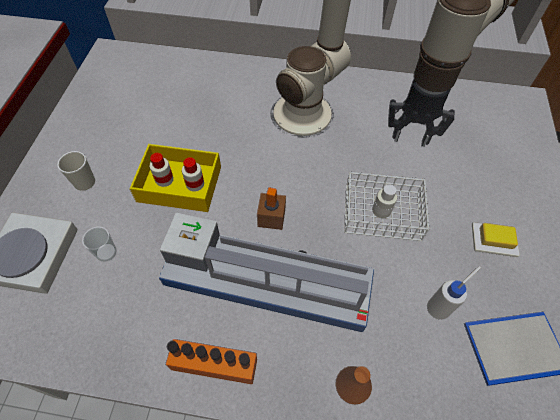

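View pics/s28b.png

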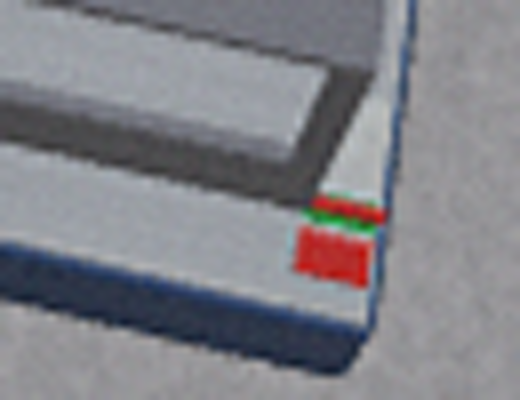

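>>> apply_moves --moves '[0, 0, 0, 0, 0, 0, 0, 0, 0, 0, 0, 0, 0, 0, 0, 0, 0, 0, 0, 0, 0, 0, 0, 0]'

```text
time: 55.15
tcp_pos: [0.3582, 0.2794, 0.3042]
tcp_rot: [[0.997, -0.081, -0.0], [-0.081, -0.997, 0.002], [-0.001, -0.002, -1.0]]
contact_force: [-0.3, -0.2, 0.9]
finger_gap: 0.0556
```

```bash
python3 - <<'E'
from h import *
print(arm.sign_off())
E
```

```text
the job is handed in; nothing more can be done
None
```

The job is done and handed in at about 55 s; `sign_off` gave no verdict.

**What I did:** I worked the star wheel with the adjuster tool: a part stroke, six full one-tooth strokes, then a half stroke. I put the tool back in its stand. Then I moved the two red-capped jars to the yellow bin and the one white-capped jar to the wire basket.

**Last checks:**
- **Rail:** the final scene picture shows the pointer inside the green band, with green on both sides. The tooth phase puts the rail at about 0.0315 m. Raw picture measurements read 1 to 2 mm lower. I put that down to the pointer sitting above its scale, but did not check it separately.
- **Tool:** it stands upright in the stand.
- **Jars:** all three stand upright in their containers, and the shaker is empty.
- **Robot and surroundings:** the open gripper is clear above the basket and touches nothing. The wash bottle and beaker look unmoved.

No check failed.

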